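# Enable the marking laser with its key

### The job

Take the red-handled laser key out of its black park block, put it fully home in the key switch on the grey enable box while the switch is off, and turn it a quarter turn clockwise (seen from above) to on, so that the handle points at the green marks. Leave the key upright in the switch and let go of it; do not shove about the screwdriver and the marker that lie on the bench.

Things in the scene. Friction and masses are not known exactly. Their poses are not given: they have to be found in the camera images.
- key_grip (a point): Centre of the red bar handle of the loose key (0.1 to 0.2 kg); x along the bar, y across, z up. Bar 96 mm long (x), 14 wide (y), 24 high (z): 12 mm above and below this point. Under it a 20 mm round neck, then a round steel collar, 46 mm across, 5 thick, its underside 32 mm below this point. At first the key stands in the park block, collar on its top. A half turn about z makes no difference.
- key_park: Fixed black plastic block, 80 x 80 mm and 45 mm high, on a 100 x 100 x 6 mm steel foot; origin at the centre of its underside, z up. In its top a roomy slot 28 mm (x) by 12 mm (y), 32 mm deep, holds the key's blade; the key is simply lifted straight up out of it.
- keyhole (a point): Switch centre, on top of its round 65 mm bezel, 70 mm above the bench; z up, x the off and y the on direction. 2 mm under it, seen through the bezel's 42 mm opening, is the brass turning cylinder with the key slot: 25 x 9 mm, chamfered; its long side lies along x at off. Key fully home: collar on the bezel, key_grip 32 mm above this point, blade 22 mm deep in the slot.
- key_switch (a joint): Angle of the turning cylinder (rad): 0 = off, where it starts; grows as it is turned clockwise seen from above; stop at 1.571, fully on. Stays where it is left; turning takes about 0.1 N m (some 3 N pushed sideways at the end of the key's bar). The blade has about 0.15 rad of play in the slot, so the bar leads the cylinder by up to that much.
- screwdriver: Loose blue screwdriver, 180 mm long and 29 mm thick, lying on the bench between box and block; origin under its middle. To be left alone.
- marker: Loose blue felt marker, 138 mm long and 17 mm thick, lying on the bench between box and block; origin under its middle. To be left alone.
- key_tip (a point): Lower end of the key's flat steel blade, on the key's axis, 56 mm below key_grip; axes as key_grip. The blade is 24 mm long below the collar, 22 mm wide along the bar (x) and 6 mm thick (y); its last 6 mm is narrowed to 19 x 4 mm.
- enable_box: Grey enable box, fixed, 145 x 120 mm, its top 40 mm above the bench; the key switch stands up from it. Origin on the bench under the switch's axis, axes as keyhole: the box reaches from -60 to +85 mm along x and 60 mm to either side along y. At x = +72 mm two small lamps stand 9 mm high. White marks: off direction (x); green marks: on direction (y).
Mind the look-alikes: they are no part of the job. Of the things like the part that bears key_grip, leave any that is yellow; of the rest the smaller one is meant.

How it is judged:
By the outcome, as a careful person would: the job done as asked, in the order asked, and still so for the second after the job is handed in, with the robot touching nothing.
It also fails if it takes over 64 s, if anything falls off the work surface, if the arm or the gripper's body presses on something with over 40 N, if the wrist force passes 120 N, or if a joint passes its speed limit or range.

### The arm

A 6-joint arm with a two-finger parallel gripper is mounted at the origin on a cart in front of the work surface, level with it; the furniture and walls round the work are solid. World frame = base frame: x ahead of the robot, y to its left, z up, the work surface at z = 0. Lengths are in mm, angles in rad, forces in N, time in s.
With the tool pointing down it reaches from about 275 to 750 mm from the base axis. Payload 10.2 kg.
Tool frame: the origin (TCP) lies between the finger pads; the fingertips stand manip.tip_extent ahead of it and the grasp point (between the pads) lies 5 mm behind it (manip.tip_extent is the distance from the TCP to the fingertips, in mm); z points along the fingers, y is the direction in which the jaws open and shut (so a half turn about z gives the same grasp; the last joint's range is limited). The gripper opens to 85 mm and grips with 20 to 120 N. Pads are 22 mm wide; open, the fingers measure 114 mm over their backs; the gripper's body (76 mm by 85 mm) begins 54 mm behind the grasp point. The pads swing forward as they close: fully open they stand 13 mm farther back than shut.
Start: joints at [-1.52, 0.313, 1.498, -0, 1.331, -0.223], TCP at [141.942, -505.454, 245.294] pointing down, gripper open.
Joint ranges: [-2.94, 2.94], [-0.97, 2.17], [0.19, 2.56], [-1.23, 4.37], [0.02, 3.11], [-2.88, 2.88]. Speed limits (rad/s): [2.39, 2.39, 3.01, 3.14, 3.14, 3.14].

### API

Orientations are given as a unit quaternion [x, y, z, w].
In Python, from station import get_obs, imaging, order, finder, manip gives the robot as it stands.
- The arm moves only by the tool servo_tool, never from a script. Its argument "commands" is a list of rows, each an object with "translation": the shift along the world's x, y, z in m, a list of three; "rotation": the turn, a rotation vector about the world's x, y, z in rad, a list of three; "jaw": the gripper's target within -1 to 1 (shut at 1, half-way at 0, fully open at -1). In form: [{"translation": [x, y, z], "rotation": [ax, ay, az], "jaw": jaw}, ...]. A call has 1 to 8 rows; each row shifts and turns the commanded pose from where the row before left it; what a row does not reach is not made up. A row lasts 1/12 s, in which the tool goes at most 41.7 mm and 7.16 degrees, less where a joint would pass 70% of its speed; a pose out of reach is approached as far as the arm can. A call is refused whole if a number of a shift passes 0.0417 or a number of a turn 0.125, either way. A call with a gripper value outside its range is refused whole. The fingers move at their own pace and stop on an object; "newtons" is the grip in N (left out, the last holds). Time passes only in rows, so rows that do not move let the fingers close. It gives the time, the measured TCP pose, the force and the opening at its end, in the units of the state.
- get_obs(): the state, without advancing time (a new reading comes with each control period).
- imaging.camera(name): name is "scene" or "top" or "wrist"; returns a dict with "image" (420x560x3 uint8, red, green, blue), "vertical_fov" (degrees; the focal length in pixels is half the picture's height over the tangent of half this angle, whatever the lens; pixels are square), "cx", "cy" (the principal point, pixels), "k1" (the pictures are not rectified: a ray, as slopes to the right and down, at radius r is drawn at 1 + k1 r^2 times it, then the intrinsics apply), "R" (3x3) and "t" (3): a world point X has camera coordinates R X + t; the wrist camera has in their place "mount" (4x4, takes a point from camera to tool coordinates, whose origin is the TCP and whose axes are the flange's). Camera axes: x right, y down, z forward; pixel columns grow to the right and rows downward; lengths in mm; the calibration is good to about 2 mm. A picture is of the moment at which its call begins: read the wrist's pose just before it. There is no depth.
- order.job_done(): hands the job in, once; it reports no verdict.
Trained networks look in a picture, given as the dict that the camera call returned (one of the last four; its "shot" number tells which), for a name from the list of things; names that differ only in an ending like _2 or _b are one class to them, and where a whole thing is asked for, a point or a joint stands for the part that bears it (a point fixed in the world has none). Each returns a list of dicts, best first, with "conf" (0 to 1); they miss things now and then, are a little off and sometimes report something else, mostly with a low value. They report only what shows in the picture. A call takes as long as a camera call. They do not tell look-alikes from the thing itself.
- finder.find_in(name, picture): "pixel" ([row, column] in pixels, amid what is visible of it).
- finder.silhouettes(name, picture): "region" (420x560 bool, what is visible of it) and "pixel" ([row, column] in pixels, amid what is visible of it).
The state is a dict: "time": time; "joint_positions": joint angles; "qd": joint speeds; "effort": joint torques, N m; "ee_pos": TCP position; "ee_rot": TCP orientation; "ft_force": force on the tool from outside, world axes, zero at the start; "wrist_torque": the same for the moment, N m; "finger_gap": finger opening in mm.
Only numpy, scipy, OpenCV 4.12 (cv2) and the standard library are available. Lean on these libraries where they do the work, as an engineer would, in place of code of your own. Each camera call takes 0.05 s, during which the arm holds its last target.

## Working session

There is one attempt and no reset: what is moved stays moved. The work goes in short steps, Python scripts to look and compute and a tool call to move; the robot and the scene stay as the last step left them, time stands still between calls to the robot, and variables do not carry over. Pictures are saved under pics/ and viewed, and the job is handed in when it is done.

Besides the shell and the picture viewer there is one more tool, called after "Emit:" by a JSON object that holds its "fn" and its "kwargs". servo_tool: Moves the arm, as the interface text tells. Its arguments: {"type":"object","properties":{"commands":{"type":"array"},"newtons":{"type":"number"}},"required":["commands"]}

```bash
mkdir -p pics; ls; python3 - <<'E'
from station import get_obs, imaging, order, finder, manip
import cv2
o=get_obs(); print(o); print(manip.tip_extent)
for n in ["scene","top","wrist"]:
    p=imaging.camera(n); cv2.imwrite(f"pics/{n}0.png",p["image"][:,:,::-1])
    print(n,{k:v for k,v in p.items() if k!="image"})
    for t in ["key_grip","key_park","keyhole","enable_box","screwdriver","marker"]:
        try: print(t,[(d["pixel"],round(float(d["conf"]),2)) for d in finder.find_in(t,p)])
        except Exception as e: print(t,e)
E
```

```text
pics
{'time': 0.0, 'joint_positions': array([-1.52040666e+00,  3.13482824e-01,  1.49842425e+00,  4.85046455e-05,
        1.33099467e+00, -2.23410764e-01]), 'qd': array([-1.77658312e-04,  8.83540710e-04, -8.26603112e-05,  9.79414387e-04,
        9.67367870e-04,  1.46801955e-04]), 'effort': array([-2.12310524e-04, -4.12257314e+01, -2.59748679e+01, -1.93530518e-04,
        4.11562229e-03, -1.02980898e-06]), 'ee_pos': array([ 141.93814703, -505.21053555,  244.72309603]), 'ee_rot': array([ 9.90644368e-01,  1.36467240e-01,  8.00210843e-05, -6.50063844e-04]), 'ft_force': array([ 0.89573388, -0.69182329, -0.39907918]), 'wrist_torque': array([-0.00036039, -0.01520889,  0.0285396 ]), 'finger_gap': 85.55684680369565}
14.0
scene {'vertical_fov': 44.82358876045065, 'cx': 278.86245467170323, 'cy': 207.4762985934455, 'k1': -0.07292850187437784, 'R': array([[-0.88943146, -0.45699834, -0.00801169],
       [-0.19145984,  0.38843007, -0.90136852],
       [ 0.4150359 , -0.80017161, -0.43297875]]), 't': array([ 487.18401869,  149.48877191, 1188.80875707]), 'shot': 1}
key_grip [([268.4, 227.8], 0.98), ([1
[... 726 characters left out ...]
0.74)]
keyhole [([254.1, 375.7], 0.6)]
enable_box [([254.0, 373.8], 0.57)]
screwdriver [([257.6, 287.9], 0.7)]
marker [([264.6, 295.4], 0.69)]
wrist {'vertical_fov': 58.30549013812582, 'cx': 273.36232527550453, 'cy': 208.54421841091252, 'k1': -0.08564324759133975, 'mount': array([[ 4.31702270e-04, -9.45650314e-01, -3.25185021e-01,
         8.31529864e+01],
       [ 9.99999906e-01,  3.96564097e-04,  1.74335417e-04,
        -2.16230500e+00],
       [-3.59036377e-05, -3.25185066e-01,  9.45650396e-01,
        -1.28175340e+02],
       [ 0.00000000e+00,  0.00000000e+00,  0.00000000e+00,
         1.00000000e+00]]), 'shot': 3}
key_grip []
key_park []
keyhole []
enable_box []
screwdriver []
marker []
```

View pics/scene0.png

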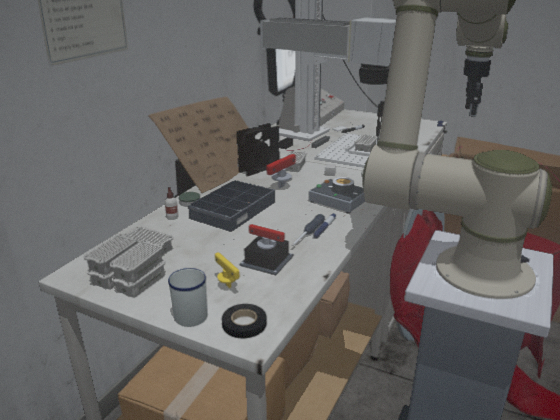

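View pics/top0.png

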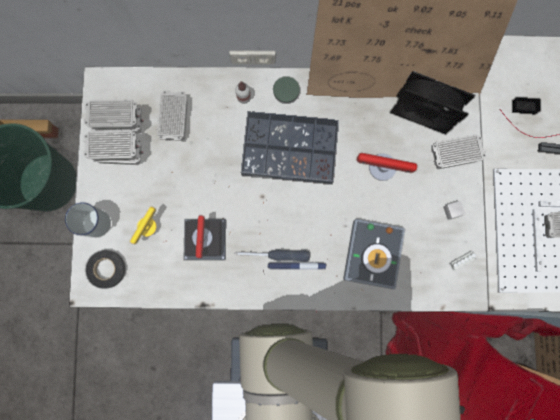

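Three key-like things show in the top picture, as [row, col]. The yellow one at [227,145] is to be left. The two red ones are a larger one lying on a base at [164,384] and a smaller one on the black block at [238,202]. The smaller one, in the block, fits the description. I'll confirm it in a crop and measure.

```bash
cat > h.py <<'E'
import numpy as np, cv2
from station import get_obs, imaging, order, finder, manip
from scipy.spatial.transform import Rotation as Rn
def K(p):
    h=p["image"].shape[0]; f=h/2/np.tan(np.radians(p["vertical_fov"])/2)
    return f
def pose(p,obs=None):
    if "R" in p: return np.array(p["R"]),np.array(p["t"])
    T=np.eye(4);T[:3,:3]=Rn.from_quat(obs["ee_rot"]).as_matrix();T[:3,3]=obs["ee_pos"]
    M=np.linalg.inv(T@p["mount"]); return M[:3,:3],M[:3,3]
def proj(p,X,obs=None):
    R,t=pose(p,obs); c=np.atleast_2d(X)@R.T+t; s=c[:,:2]/c[:,2:]; r2=(s**2).sum(1,keepdims=True)
    s=s*(1+p["k1"]*r2); return s*K(p)+[p["cx"],p["cy"]]   # col,row
def rays(p,uv,obs=None):
    R,t=pose(p,obs); d=(np.atleast_2d(uv).astype(float)-[p["cx"],p["cy"]])/K(p); s=d.copy()
    for _ in range(20): s=d/(1+p["k1"]*(s**2).sum(1,keepdims=True))
    v=np.c_[s,np.ones(len(s))]@R; return -R.T@t, v/np.linalg.norm(v,axis=1,keepdims=True)
def onz(p,uv,z,obs=None):
    o,v=rays(p,uv,obs); return o+v*((z-o[2])/v[:,2])[:,None]
def seg(p,name): return finder.silhouettes(name,p)
def redmask(im):
    hsv=cv2.cvtColor(im,cv2.COLOR_RGB2HSV); return (((hsv[...,0]<8)|(hsv[...,0]>172))&(hsv[...,1]>140)&(hsv[...,2]>60))
E
python3 - <<'E'
from h import *
p=imaging.camera("top"); im=p["image"]
c=im[140:310,100:460]; cv2.imwrite("pics/crop1.png",cv2.resize(c,None,fx=2.2,fy=2.2,interpolation=cv2.INTER_CUBIC)[:,:,::-1])
for n,z in [("key_grip",89),("key_park",45),("keyhole",70),("enable_box",40),("screwdriver",15),("marker",9)]:
    for d in seg(p,n):
        ys,xs=np.nonzero(d["region"]); 
        if len(xs)<5: continue
        P=onz(p,np.c_[xs,ys],z)[:,:2]; 
        (cx,cy),(w,h),a=cv2.minAreaRect(P.astype(np.float32))
        print(n,d["pixel"],round(d["conf"],2),len(xs),"c",round(cx),round(cy),"wh",round(w),round(h),"a",round(a))
E
```

```text
key_grip [164.6, 382.9] 0.95 964 c 644 -232 wh 134 61 a 88
key_grip [227.0, 145.7] 0.81 450 c 502 304 wh 40 90 a 66
key_park [241.8, 215.3] 0.65 1287 c 480 180 wh 95 96 a 1
keyhole [254.7, 374.1] 0.75 3280 c 450 -206 wh 120 140 a 80
enable_box [253.4, 375.6] 0.67 3300 c 452 -212 wh 124 145 a 80
screwdriver [243.0, 214.4] 0.54 1205 c 482 184 wh 97 99 a 1
marker [254.0, 286.1] 0.22 606 c 446 22 wh 31 170 a 1
```

View pics/crop1.png

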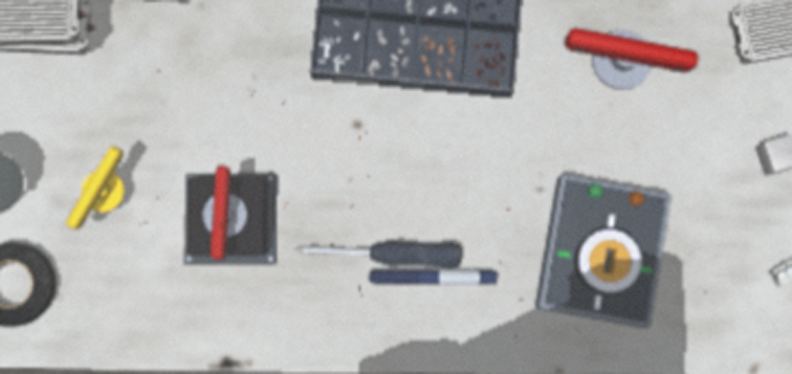

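The crop confirms it. The red key in the black block has a bar of roughly 96 mm, while the other red one spans about 134 mm and stands on a separate disc, so it is the look-alike. I'll go over the box first for a close look at the switch, turning the tool on the way.

Emit:
{"fn": "servo_tool", "kwargs": {"commands": [{"translation": [0.018,0.019,0.003],"rotation": [0,0,0.12],"jaw": -1},{"translation": [0.018,0.019,0.003],"rotation": [0,0,0.12],"jaw": -1},{"translation": [0.018,0.019,0.003],"rotation": [0,0,0.12],"jaw": -1},{"translation": [0.018,0.019,0.003],"rotation": [0,0,0.12],"jaw": -1},{"translation": [0.018,0.019,0.003],"rotation": [0,0,0.12],"jaw": -1},{"translation": [0.018,0.019,0.003],"rotation": [0,0,0.12],"jaw": -1},{"translation": [0.018,0.019,0.003],"rotation": [0,0,0.12],"jaw": -1},{"translation": [0.018,0.019,0.003],"rotation": [0,0,0.12],"jaw": -1}], "newtons": 70}}

```text
time: 2.07
ee_pos: [286.6, -352.4, 269.5]
ee_rot: [0.814, 0.581, -0.0, 0.0]
ft_force: [1.2, -0.2, -0.2]
finger_gap: 85.5
```

Emit:
{"fn": "servo_tool", "kwargs": {"commands": [{"translation": [0.018,0.019,0.003],"rotation": [0,0,0.12],"jaw": -1},{"translation": [0.018,0.019,0.003],"rotation": [0,0,0.12],"jaw": -1},{"translation": [0.018,0.019,0.003],"rotation": [0,0,0.12],"jaw": -1},{"translation": [0.018,0.019,0.003],"rotation": [0,0,0.12],"jaw": -1},{"translation": [0.018,0.019,0.003],"rotation": [0,0,0.12],"jaw": -1},{"translation": [0.018,0.019,0.003],"rotation": [0,0,0.12],"jaw": -1},{"translation": [0.018,0.019,0.003],"rotation": [0,0,0.12],"jaw": -1},{"translation": [0,0,0],"rotation": [0,0,0],"jaw": -1}]}}

```text
time: 2.73
ee_pos: [414.0, -217.9, 290.9]
ee_rot: [0.505, 0.863, 0.0, 0.001]
ft_force: [0.4, -0.2, -0.3]
finger_gap: 85.8
```

```bash
python3 - <<'E'
from h import *
o=get_obs(); p=imaging.camera("wrist"); cv2.imwrite("pics/w1.png",p["image"][:,:,::-1])
import pickle; pickle.dump((o,p),open("w1.pkl","wb"))
print(o["ee_pos"],o["ee_rot"],o["ft_force"],np.abs(o["qd"]).max())
for n in ["keyhole","enable_box"]:
    for d in finder.find_in(n,p): print(n,d, onz(p,d["pixel"][::-1],70,o))
E
```

```text
[ 414.00934869 -217.91213572  290.91846605] [5.04747306e-01 8.63266774e-01 4.04377560e-04 6.86516388e-04] [ 0.35391863 -0.18904482 -0.25111756] 0.09068501715047063
keyhole {'pixel': [177.2, 303.6], 'conf': 0.87} [[ 440.43532452 -205.78633137   70.        ]]
keyhole {'pixel': [22.4, 388.3], 'conf': 0.57} [[433.85765565 -51.3402448   70.        ]]
enable_box {'pixel': [173.4, 303.4], 'conf': 0.66} [[ 438.36222109 -202.68389349   70.        ]]
```

View pics/w1.png

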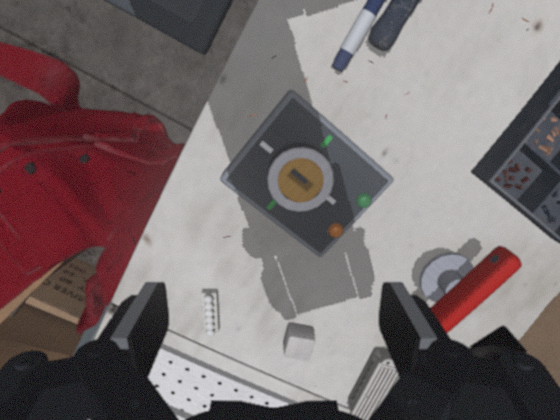

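The wrist picture shows the box and the switch at [180,300]. The brass slot is along the white marks, and the lamps are at [200,364] and [231,336]. I'll rectify this to a metric top view for an exact measurement.

```bash
cat >> h.py <<'E'
def ortho(p,o,cx,cy,z,half=60,s=5):
    n=2*half*s; gx=cx+half-(np.arange(n)+.5)/s; gy=cy+half-(np.arange(n)+.5)/s   # up=+x, left=+y
    X,Y=np.meshgrid(gx,gy,indexing="ij"); uv=proj(p,np.c_[X.ravel(),Y.ravel(),np.full(X.size,z)],o).astype(np.float32)
    return cv2.remap(p["image"],uv[:,0].reshape(n,n),uv[:,1].reshape(n,n),cv2.INTER_CUBIC)
E
python3 - <<'E'
from h import *
import pickle; o,p=pickle.load(open("w1.pkl","rb"))
a=ortho(p,o,440,-206,70,60,5); cv2.imwrite("pics/or1.png",a[:,:,::-1])
hsv=cv2.cvtColor(a,cv2.COLOR_RGB2HSV)
m=((hsv[...,0]>10)&(hsv[...,0]<30)&(hsv[...,1]>110)).astype(np.uint8)
m=cv2.morphologyEx(m,cv2.MORPH_OPEN,np.ones((5,5)))
n,l,st,ce=cv2.connectedComponentsWithStats(m); i=1+np.argmax(st[1:,4]); print(st[i],ce[i])
c=max(cv2.findContours((l==i).astype(np.uint8),cv2.RETR_EXTERNAL,cv2.CHAIN_APPROX_NONE)[0],key=len)
(x,y),r=cv2.minEnclosingCircle(cv2.convexHull(c)); e=cv2.fitEllipse(cv2.convexHull(c)); print("brass",x,y,r/5,e)
print("world z70",440+60-e[0][1]/5,-206+60-e[0][0]/5)
# slot dark inside
g=cv2.cvtColor(a,cv2.COLOR_RGB2GRAY); yy,xx=np.mgrid[:600,:600]; ins=np.hypot(xx-e[0][0],yy-e[0][1])<85
s=((g<70)&ins).astype(np.uint8); n,l,st,ce=cv2.connectedComponentsWithStats(s); i=1+np.argmax(st[1:,4])
q=np.argwhere(l==i)[:,::-1].astype(np.float32); print("slot",cv2.minAreaRect(q),ce[i],len(q)/25)
u,sv,v=np.linalg.svd(q-q.mean(0),full_matrices=False); d=v[0]; print("slot dir world ang",np.arctan2(-d[0],-d[1]))
# white ring
w=((hsv[...,1]<60)&(hsv[...,2]>110)&(np.hypot(xx-e[0][0],yy-e[0][1])<190)).astype(np.uint8)
w=cv2.morphologyEx(w,cv2.MORPH_OPEN,np.ones((9,9)))
n,l,st,ce=cv2.connectedComponentsWithStats(w); i=1+np.argmax(st[1:,4])
c=max(cv2.findContours((l==i).astype(np.uint8),cv2.RETR_EXTERNAL,cv2.CHAIN_APPROX_NONE)[0],key=len); print("ring",cv2.fitEllipse(cv2.convexHull(c)))
E
```

```text
[  216   202   207   206 27649] [320.14090926 303.3940468 ]
brass 318.8603515625 303.9383239746094 20.919575500488282 ((318.8846740722656, 304.1347961425781), (206.70693969726562, 207.96510314941406), 101.30804443359375)
world z70 439.17304077148435 -209.7769348144531
slot ((308.4362487792969, 319.1946105957031), (28.732505798339844, 93.84407043457031), 10.007980346679688) [306.05517241 319.29704433] 81.2
slot dir world ang 2.954711
ring ((318.9460144042969, 296.37847900390625), (307.2729797363281, 337.54180908203125), 3.7607414722442627)
```

View pics/or1.png

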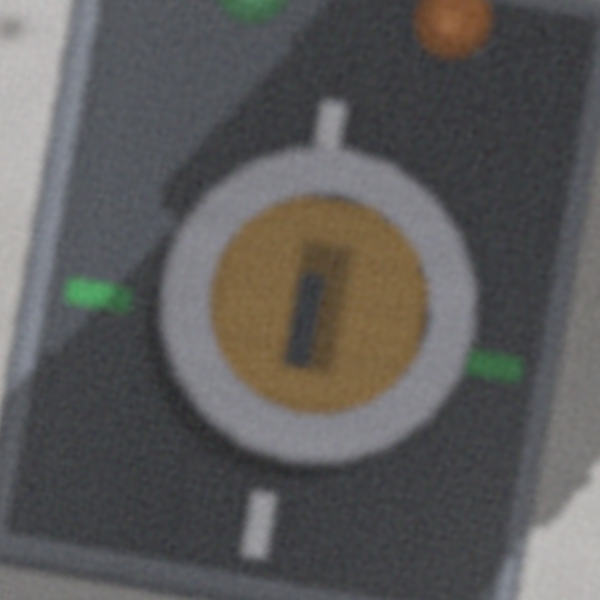

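The switch is at about (439, -209.6) with its axis at -0.18 rad. The brass reads 41.5 mm across against 42 nominal, and the ring 63.5 against 65. To cancel any hand-eye bias I'll view both the switch and the key from the same tool-relative pose.

Emit:
{"fn": "servo_tool", "kwargs": {"commands": [{"translation": [0.005,0.002,-0.004],"rotation": [0,0,0.125],"jaw": -1},{"translation": [0.005,0.002,-0.004],"rotation": [0,0,0.125],"jaw": -1},{"translation": [0.005,0.002,-0.004],"rotation": [0,0,0.125],"jaw": -1},{"translation": [0.005,0.002,-0.004],"rotation": [0,0,0.125],"jaw": -1},{"translation": [0.005,0,-0.004],"rotation": [0,0,0.125],"jaw": -1},{"translation": [0,0,0],"rotation": [0,0,0.125],"jaw": -1},{"translation": [0,0,0],"rotation": [0,0,0.125],"jaw": -1},{"translation": [0,0,0],"rotation": [0,0,0],"jaw": -1}]}}

```text
time: 3.55
ee_pos: [436.3, -213.3, 270.1]
ee_rot: [0.095, 0.995, 0.0, -0.0]
ft_force: [-0.6, -0.4, 1.1]
finger_gap: 85.4
```

```bash
cat >> h.py <<'E'
def holefit(p,o,name,c0=(439,-210)):
    a=ortho(p,o,c0[0],c0[1],70,60,5); cv2.imwrite(name,a[:,:,::-1])
    hsv=cv2.cvtColor(a,cv2.COLOR_RGB2HSV); W=lambda q:(round(c0[0]+60-q[1]/5,2),round(c0[1]+60-q[0]/5,2))
    m=((hsv[...,0]>10)&(hsv[...,0]<30)&(hsv[...,1]>110)).astype(np.uint8); m=cv2.morphologyEx(m,cv2.MORPH_OPEN,np.ones((5,5)))
    n,l,st,ce=cv2.connectedComponentsWithStats(m); i=1+np.argmax(st[1:,4])
    c=max(cv2.findContours((l==i).astype(np.uint8),cv2.RETR_EXTERNAL,cv2.CHAIN_APPROX_NONE)[0],key=len)
    e=cv2.fitEllipse(cv2.convexHull(c)); print("brass",W(e[0]),e[1][0]/5,e[1][1]/5)
    yy,xx=np.mgrid[:600,:600]; rr=np.hypot(xx-e[0][0],yy-e[0][1])
    g=cv2.GaussianBlur(cv2.cvtColor(a,cv2.COLOR_RGB2GRAY),(0,0),2).astype(float)
    # ring outer edge by radial gradient
    pts=[]
    for t in np.linspace(0,2*np.pi,180,endpoint=False):
        r=np.arange(135,185,.5); v=cv2.remap(g.astype(np.float32),(e[0][0]+r*np.cos(t)).astype(np.float32)[None],(e[0][1]+r*np.sin(t)).astype(np.float32)[None],1)[0]
        k=np.argmin(np.gradient(v)); pts.append((e[0][0]+r[k]*np.cos(t),e[0][1]+r[k]*np.sin(t)))
    e2=cv2.fitEllipse(np.array(pts,np.float32)); print("ring",W(e2[0]),e2[1][0]/5,e2[1][1]/5)
    # green and white marks on z=40
    b=ortho(p,o,c0[0],c0[1],40,70,5); hb=cv2.cvtColor(b,cv2.COLOR_RGB2HSV)
    gm=((hb[...,0]>45)&(hb[...,0]<80)&(hb[...,1]>90)).astype(np.uint8)
    n,l,st,ce=cv2.connectedComponentsWithStats(gm)
    for i in range(1,n):
        if st[i,4]>150: print("green",st[i,4]/25,round(c0[0]+70-ce[i][1]/5,1),round(c0[1]+70-ce[i][0]/5,1))
    s=((g<75)&(rr<85)).astype(np.uint8); n,l,st,ce=cv2.connectedComponentsWithStats(s)
    if n>1:
        i=1+np.argmax(st[1:,4]); q=np.argwhere(l==i)[:,::-1].astype(np.float32); u,sv,v=np.linalg.svd(q-q.mean(0),full_matrices=False); d=v[0]; d=d*np.sign(-d[1])
        print("slot",W(ce[i]),len(q)/25,"ang",round(float(np.arctan2(-d[0],-d[1])),3))
E
python3 - <<'E'
from h import *
import pickle
o=get_obs(); p=imaging.camera("wrist"); pickle.dump((o,p),open("w2.pkl","wb")); cv2.imwrite("pics/w2.png",p["image"][:,:,::-1])
print(o["ee_pos"],o["ee_rot"])
holefit(p,o,"pics/or2.png")
o1,p1=pickle.load(open("w1.pkl","rb")); holefit(p1,o1,"pics/or1b.png")
E
```

```text
[ 436.33407948 -213.31569011  270.10281754] [ 9.53687546e-02  9.95441988e-01  4.20894665e-05 -2.16191405e-04]
brass (439.09, -209.97) 41.58389587402344 41.66255493164063
ring (438.73, -209.83) 63.045465087890626 63.38870849609375
green 55.0 446.9 -168.0
green 56.76 431.8 -252.2
slot (np.float64(437.81), np.float64(-209.81)) 220.56 ang -0.182
brass (439.17, -209.78) 41.34138793945313 41.593020629882815
ring (439.07, -209.58) 62.8880126953125 63.6427001953125
green 64.24 447.1 -167.2
green 42.8 431.6 -253.6
slot (np.float64(436.33), np.float64(-207.64)) 111.12 ang -0.179
```

View pics/or2.png

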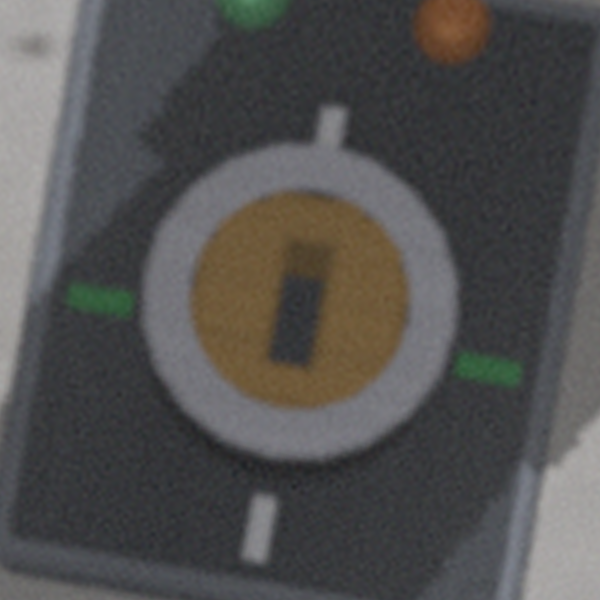

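Both views agree to 0.3 mm: centre (439.0, -209.9), axis -0.18 rad. Next is the key.

Emit:
{"fn": "servo_tool", "kwargs": {"commands": [{"translation": [0.003,0.02,0.002],"rotation": [0,0,0.012],"jaw": -1},{"translation": [0.004,0.034,0.002],"rotation": [0,0,0.012],"jaw": -1},{"translation": [0.004,0.034,0.002],"rotation": [0,0,0.012],"jaw": -1},{"translation": [0.004,0.034,0.002],"rotation": [0,0,0.012],"jaw": -1},{"translation": [0.004,0.034,0.002],"rotation": [0,0,0.012],"jaw": -1},{"translation": [0.004,0.034,0.002],"rotation": [0,0,0.012],"jaw": -1},{"translation": [0.004,0.034,0.002],"rotation": [0,0,0.012],"jaw": -1},{"translation": [0.004,0.034,0.002],"rotation": [0,0,0.012],"jaw": -1}]}}

```text
time: 4.27
ee_pos: [467.8, 46.6, 286.5]
ee_rot: [0.051, 0.999, -0.0, 0.0]
ft_force: [1.1, -0.1, 0.5]
finger_gap: 85.1
```

Emit:
{"fn": "servo_tool", "kwargs": {"commands": [{"translation": [0.004,0.034,0.002],"rotation": [0,0,0.012],"jaw": -1},{"translation": [0.004,0.034,0.002],"rotation": [0,0,0.012],"jaw": -1},{"translation": [0.003,0.034,0],"rotation": [0,0,0.012],"jaw": -1},{"translation": [0,0.033,0],"rotation": [0,0,0],"jaw": -1},{"translation": [0,0,0],"rotation": [0,0,0],"jaw": -1},{"translation": [0,0,0],"rotation": [0,0,0],"jaw": -1}]}}

```text
time: 4.77
ee_pos: [478.8, 181.1, 290.1]
ee_rot: [0.032, 1.0, -0.0, -0.0]
ft_force: [0.4, -0.1, 0.3]
finger_gap: 85.3
```

```bash
python3 - <<'E'
from h import *
import pickle
o=get_obs(); p=imaging.camera("wrist"); pickle.dump((o,p),open("w3.pkl","wb")); cv2.imwrite("pics/w3.png",p["image"][:,:,::-1])
print(o["ee_pos"],o["ee_rot"])
m=redmask(p["image"]).astype(np.uint8); m[300:]=0
n,l,st,ce=cv2.connectedComponentsWithStats(m); i=1+np.argmax(st[1:,4]); print(st[i],ce[i])
ys,xs=np.nonzero(l==i)
for z in (89,92,95):
    P=onz(p,np.c_[xs,ys],z,o)[:,:2].astype(np.float32); print(z,cv2.minAreaRect(P))
for s in (45,51):
    a=ortho(p,o,481,183,s,60,5); cv2.imwrite(f"pics/or3_{s}.png",a[:,:,::-1])
a=ortho(p,o,481,183,90,60,5); cv2.imwrite(f"pics/or3_90.png",a[:,:,::-1])
E
```

```text
[478.79470675 181.07924194 290.07539895] [ 3.15539661e-02  9.99502021e-01 -1.61877454e-04 -1.78903860e-04]
[ 271  130   16   94 1172] [278.4112628  174.71416382]
89 ((478.15521240234375, 187.56304931640625), (12.790580749511719, 86.17932891845703), 87.94120025634766)
92 ((477.3895263671875, 187.56996154785156), (12.674049377441406, 85.39411926269531), 87.94120788574219)
95 ((476.623779296875, 187.576904296875), (12.557520866394043, 84.6089859008789), 87.94121551513672)
```

View pics/w3.png

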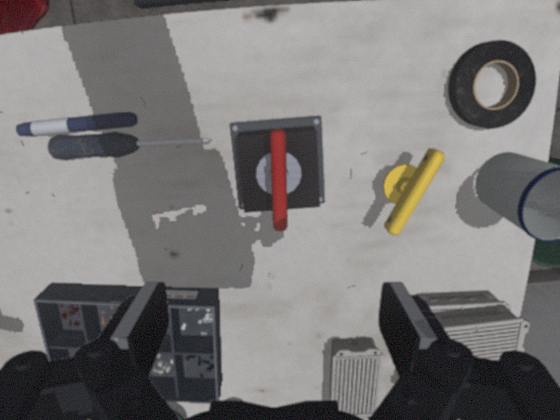

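View pics/or3_90.png

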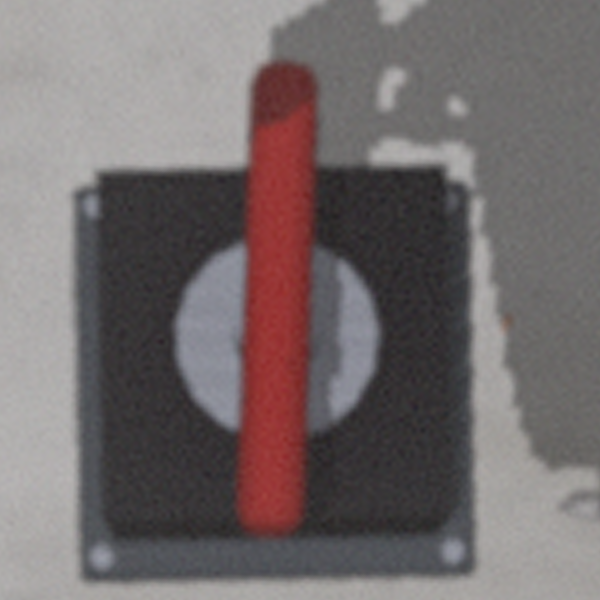

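The pinch target is the red bar at [180,278]; the yellow key sits at [190,415]. Now to refine the bar pose and height: bar length for scale, collar circle, and top and scene cameras.

```bash
python3 - <<'E'
from h import *
import pickle
from scipy.optimize import least_squares
def rm(im):
    hsv=cv2.cvtColor(im,cv2.COLOR_RGB2HSV); return (((hsv[...,0]<10)|(hsv[...,0]>170))&(hsv[...,1]>110)&(hsv[...,2]>50)).astype(np.uint8)
o,p=pickle.load(open("w3.pkl","rb"))
pt=imaging.camera("top"); ps=imaging.camera("scene")
cv2.imwrite("pics/s3.png",ps["image"][:,:,::-1])
obs=[]
# predicted box-corner silhouette hull compare to mask hull bounding extents in rotated directions
X0=np.array([482,187,77])
for nm,q,oo in (("w",p,o),("t",pt,None),("s",ps,None)):
    m=rm(q["image"]); n,l,st,ce=cv2.connectedComponentsWithStats(m)
    u=proj(q,X0,oo)[0]; i=min((k for k in range(1,n) if st[k,4]>60),key=lambda k:np.hypot(*(ce[k]-u)))
    ys,xs=np.nonzero(l==i); print(nm,"pred",u.round(1),"cent",ce[i].round(1),st[i])
    pts=np.c_[xs,ys]+0.0; obs.append((q,oo,pts))
dirs=[np.array([np.cos(t),np.sin(t)]) for t in np.linspace(0,2*np.pi,24,endpoint=False)]
def corners(v):
    c,s=np.cos(v[3]),np.sin(v[3]); L=np.array([[a,b,d] for a in(-48,48) for b in(-7,7) for d in(-12,12)])
    return L@np.array([[c,s,0],[-s,c,0],[0,0,1]])+v[:3]
def res(v,use):
    r=[]
    for k in use:
        q,oo,pts=obs[k]; uv=proj(q,corners(v),oo); 
        r+=[(pts@d).max()+.4-(uv@d).max() for d in dirs]
    return np.array(r)
for use in ([0],[1],[2],[0,1],[0,2],[0,1,2]):
    s=least_squares(res,[482,187,77,-.04],args=(use,),loss="soft_l1",x_scale=[1,1,1,.02]); print(use,s.x.round(3),round(s.cost,2))
# collar circle
a=ortho(p,o,481,183,50,60,5)
hsv=cv2.cvtColor(a,cv2.COLOR_RGB2HSV); cv2.imwrite("pics/or3_50.png",a[:,:,::-1])
m=((hsv[...,2]>85)&(hsv[...,1]<80)).astype(np.uint8); yy,xx=np.mgrid[:600,:600]; m[np.hypot(xx-280,yy-300)>160]=0
m=cv2.morphologyEx(m,cv2.MORPH_OPEN,np.ones((7,7))); c=np.vstack([x for x in cv2.findContours(m,cv2.RETR_EXTERNAL,cv2.CHAIN_APPROX_NONE)[0] if len(x)>80])
(x,y),r=cv2.minEnclosingCircle(c); print("collar z50",481+60-y/5,183+60-x/5,2*r/5)
E
```

```text
w pred [278.  179.1] cent [278.4 177.6] [ 270  129   17  101 1399]
t pred [199.1 237.3] cent [386.8 162.2] [358 153  59  19 533]
s pred [267.2 233. ] cent [266.4 232.2] [249 225  35  17 300]
[0] [ 4.90179e+02  1.87288e+02  4.57380e+01 -3.60000e-02] 6.49
[1] [ 599.5   -179.555  318.754    1.366] 8.33
[2] [ 5.4451e+02  7.9925e+01  1.1092e+01 -6.1000e-02] 3.01
[0, 1] [ 6.8931700e+03 -4.2464660e+03 -2.4282422e+04  1.2475000e+01] 1704.18
[0, 2] [ 4.85432e+02  1.86063e+02  7.14940e+01 -7.60000e-02] 74.31
[0, 1, 2] [ 4.86760e+02  1.84076e+02  6.92720e+01 -9.60000e-02] 3120.91
collar z50 483.2236633300781 187.64605102539062 46.87315979003906
```

View pics/or3_50.png

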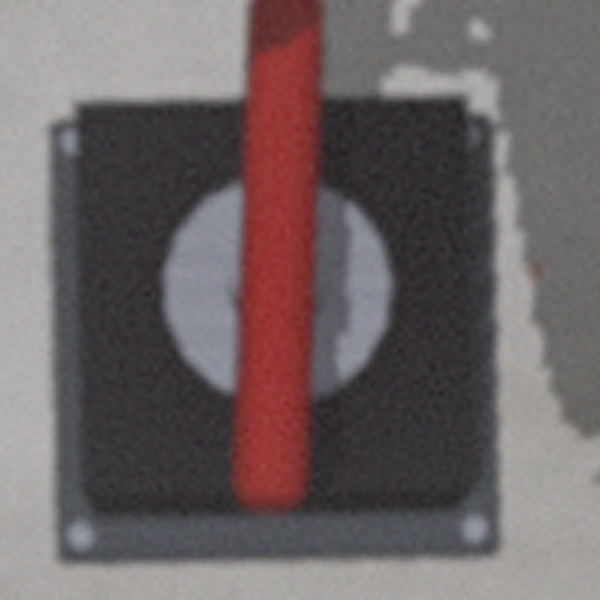

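The collar measures 46.0 mm at z=50, so the block top is at 45, key_grip is at z=77, and the key axis is at about (482.8, 187.5) with the bar at -0.036 rad. The silhouette fit was spoiled by the rounded ends, and in the top view by picking up the look-alike, so I'm discarding it. Descending to TCP z=80, which keeps the tips above the 20 mm neck.

Emit:
{"fn": "servo_tool", "kwargs": {"commands": [{"translation": [0.002,0.003,-0.02],"rotation": [0,0,0.014],"jaw": -1},{"translation": [0.002,0.003,-0.03],"rotation": [0,0,0.013],"jaw": -1},{"translation": [0,0,-0.03],"rotation": [0,0,0],"jaw": -1},{"translation": [0,0,-0.03],"rotation": [0,0,0],"jaw": -1},{"translation": [0,0,-0.03],"rotation": [0,0,0],"jaw": -1},{"translation": [0,0,-0.02],"rotation": [0,0,0],"jaw": -1},{"translation": [0,0,0],"rotation": [0,0,0],"jaw": -1},{"translation": [0,0,0],"rotation": [0,0,0],"jaw": -1}]}}

```text
time: 5.58
ee_pos: [483.1, 185.6, 130.5]
ee_rot: [0.018, 1.0, -0.0, -0.0]
ft_force: [-0.7, 0.7, 0.4]
finger_gap: 85.4
```

```bash
python3 - <<'E'
from h import *
o=get_obs(); p=imaging.camera("wrist"); cv2.imwrite("pics/w4.png",p["image"][:,:,::-1]); print(o["ee_pos"],o["ee_rot"])
u=proj(p,np.array([[482.5,187.5,89],[434.5,189.2,89],[530.5,185.8,89],[483,187.5,50]]),o); print(u.round(1))
m=redmask(p["image"]); 
for r in (60,90,120,150,180,210,240,270):
    x=np.nonzero(m[r,180:380])[0]+180
    if len(x): print(r,x.min(),x.max(), [onz(p,[[c,r]],89,o)[0].round(1)[:2].tolist() for c in (x.min(),x.max())])
E
```

```text
[483.12898234 185.56669743 130.51096287] [ 1.81237233e-02  9.99835656e-01 -1.02142053e-04 -4.24739715e-04]
[[273.4 258. ]
 [273.4 163.3]
 [273.5 337.1]
 [273.5 229.6]]
180 259 287 [[442.2, 182.2], [442.6, 195.2]]
210 261 286 [[456.9, 182.5], [457.3, 194.4]]
240 261 285 [[472.5, 181.8], [472.9, 193.5]]
270 261 286 [[489.0, 181.0], [489.5, 193.6]]
```

View pics/w4.png

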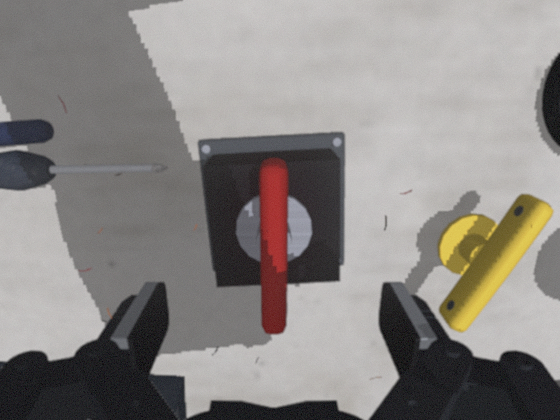

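Emit:
{"fn": "servo_tool", "kwargs": {"commands": [{"translation": [0,0.002,-0.02],"rotation": [0,0,0],"jaw": -1},{"translation": [-0.001,0,-0.02],"rotation": [0,0,0],"jaw": -1},{"translation": [0,0,-0.01],"rotation": [0,0,0],"jaw": -0.5},{"translation": [0,0,0],"rotation": [0,0,0],"jaw": 0},{"translation": [0,0,0],"rotation": [0,0,0],"jaw": 0.4},{"translation": [0,0,0],"rotation": [0,0,0],"jaw": 1},{"translation": [0,0,0],"rotation": [0,0,0],"jaw": 1},{"translation": [0,0,0],"rotation": [0,0,0],"jaw": 1}], "newtons": 70}}

```text
time: 6.3
ee_pos: [482.5, 188.5, 81.4]
ee_rot: [0.017, 1.0, 0.0, 0.001]
ft_force: [-8.4, -0.5, 28.7]
finger_gap: 13.0
```

Emit:
{"fn": "servo_tool", "kwargs": {"commands": [{"translation": [0,0,0],"rotation": [0,0,0],"jaw": 1},{"translation": [0,0,0],"rotation": [0,0,0],"jaw": 1},{"translation": [0,0,0],"rotation": [0,0,0],"jaw": 1},{"translation": [0,0,0],"rotation": [0,0,0],"jaw": 1}]}}

```text
time: 6.63
ee_pos: [482.6, 188.6, 81.5]
ee_rot: [0.017, 1.0, 0.0, 0.001]
ft_force: [-1.7, -1.9, 6.7]
finger_gap: 12.5
```

```bash
python3 - <<'E'
from h import *
o=get_obs(); p=imaging.camera("wrist"); cv2.imwrite("pics/w5.png",p["image"][:,:,::-1]); print(o["ee_pos"],o["ee_rot"],o["ft_force"],o["wrist_torque"],o["finger_gap"])
E
```

```text
[482.62454366 188.55671824  81.53314622] [1.68750695e-02 9.99857016e-01 7.62562334e-05 1.08325932e-03] [-1.66089478 -1.90233107  6.65936337] [-0.1395842   0.24651849  0.01327715] 12.474710582352403
```

View pics/w5.png

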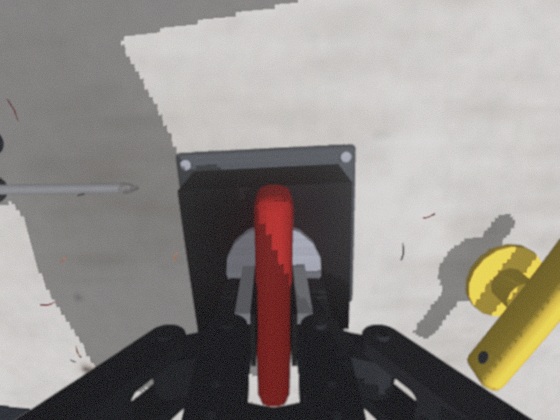

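The bar is gripped in the pads (gap 12.5 mm, steady). Lifting straight up.

Emit:
{"fn": "servo_tool", "kwargs": {"commands": [{"translation": [0,0,0.01],"rotation": [0,0,0],"jaw": 1},{"translation": [0,0,0.02],"rotation": [0,0,0],"jaw": 1},{"translation": [0,0,0.02],"rotation": [0,0,0],"jaw": 1},{"translation": [0,0,0.02],"rotation": [0,0,0],"jaw": 1},{"translation": [0,0,0.02],"rotation": [0,0,0],"jaw": 1},{"translation": [0,0,0.015],"rotation": [0,0,0],"jaw": 1},{"translation": [0,0,0],"rotation": [0,0,0],"jaw": 1},{"translation": [0,0,0],"rotation": [0,0,0],"jaw": 1}]}}

```text
time: 7.35
ee_pos: [482.0, 188.6, 185.7]
ee_rot: [0.017, 1.0, 0.0, 0.001]
ft_force: [-1.1, 0.3, -0.2]
finger_gap: 12.6
```

```bash
python3 - <<'E'
from h import *
import pickle
o=get_obs(); p=imaging.camera("wrist"); s=imaging.camera("scene"); pickle.dump((o,p),open("w6.pkl","wb")); cv2.imwrite("pics/w6.png",p["image"][:,:,::-1]); print(o["ee_pos"],o["ee_rot"],o["ft_force"],o["wrist_torque"],o["finger_gap"])
c=s["image"][100:300,200:400]; cv2.imwrite("pics/s6.png",cv2.resize(c,None,fx=3,fy=3)[:,:,::-1])
E
```

```text
[481.96261903 188.60720837 185.74434419] [1.68357011e-02 9.99858090e-01 1.12247450e-04 5.88080728e-04] [-1.14954344  0.31420685 -0.22938317] [0.03262513 0.01243596 0.03955553] 12.624526049775245
```

View pics/w6.png

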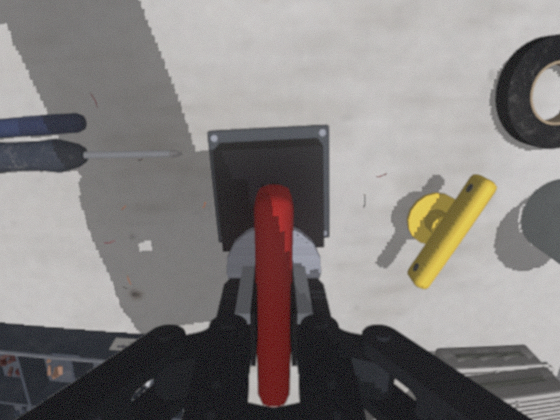

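View pics/s6.png

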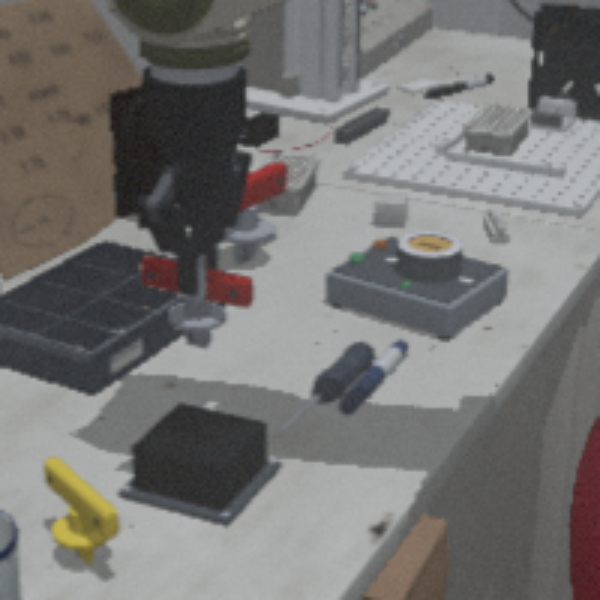

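The key is out, upright, and unmoved in the grip compared with before the lift. Now measuring the key's place in the hand.

```bash
python3 - <<'E'
from h import *
import pickle
from scipy.optimize import least_squares
o,p=pickle.load(open("w6.pkl","rb")); T=o["ee_pos"]
for dz in (-31.5,):
    z=T[2]+dz; a=ortho(p,o,T[0],T[1],z,50,6); cv2.imwrite("pics/or6.png",a[:,:,::-1])
    b=ortho(p,o,T[0],T[1],T[2]+7.5,60,5); cv2.imwrite("pics/or6b.png",b[:,:,::-1])
E
```

```text
(no output)
```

View pics/or6.png

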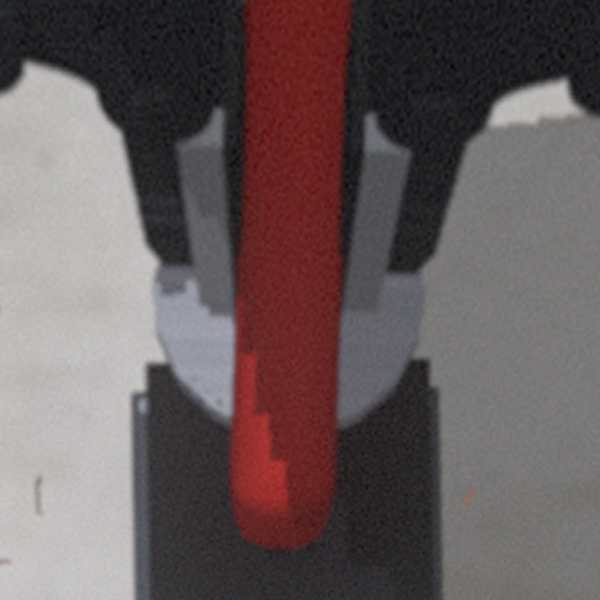

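View pics/or6b.png

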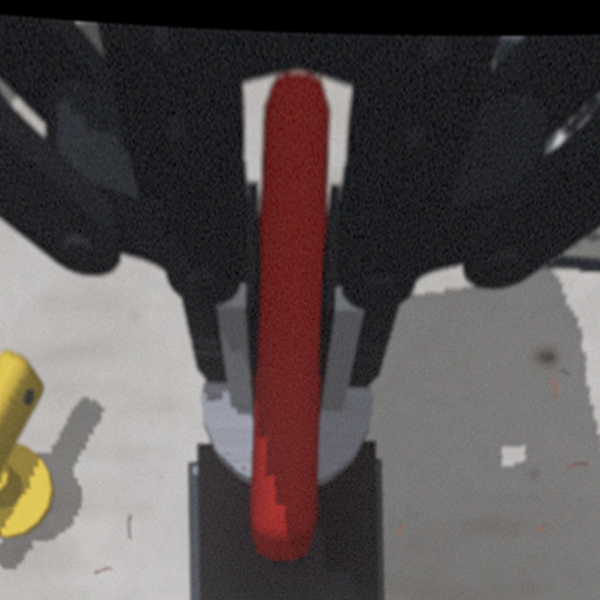

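By symmetry the jaws hold the bar at the TCP's y, so the +1.8 mm the close-up camera shows is near-range bias. The fingers show the same offset. The key axis is about 0.5 mm ahead of the TCP in x. Carrying it to hover over the switch.

Emit:
{"fn": "servo_tool", "kwargs": {"commands": [{"translation": [-0.003,-0.015,0],"rotation": [0,0,-0.012],"jaw": 1},{"translation": [-0.004,-0.03,0],"rotation": [0,0,-0.012],"jaw": 1},{"translation": [-0.004,-0.03,0],"rotation": [0,0,-0.012],"jaw": 1},{"translation": [-0.004,-0.03,0],"rotation": [0,0,-0.012],"jaw": 1},{"translation": [-0.004,-0.03,0],"rotation": [0,0,-0.012],"jaw": 1},{"translation": [-0.004,-0.03,0],"rotation": [0,0,-0.012],"jaw": 1},{"translation": [-0.004,-0.03,0],"rotation": [0,0,-0.012],"jaw": 1},{"translation": [-0.004,-0.03,0],"rotation": [0,0,-0.012],"jaw": 1}]}}

```text
time: 8.12
ee_pos: [450.0, -37.7, 184.3]
ee_rot: [0.065, 0.998, 0.0, -0.001]
ft_force: [0.5, -1.1, -1.2]
finger_gap: 12.2
```

Emit:
{"fn": "servo_tool", "kwargs": {"commands": [{"translation": [-0.004,-0.03,0],"rotation": [0,0,-0.012],"jaw": 1},{"translation": [-0.004,-0.03,0],"rotation": [0,0,-0.012],"jaw": 1},{"translation": [-0.004,-0.03,0],"rotation": [0,0,-0.012],"jaw": 1},{"translation": [0,-0.03,0],"rotation": [0,0,-0.012],"jaw": 1},{"translation": [0,-0.03,0],"rotation": [0,0,0],"jaw": 1},{"translation": [0,-0.015,0],"rotation": [0,0,0],"jaw": 1},{"translation": [0,-0.008,-0.01],"rotation": [0,0,0],"jaw": 1},{"translation": [0,0,-0.01],"rotation": [0,0,0],"jaw": 1}]}}

```text
time: 8.78
ee_pos: [438.6, -210.3, 163.7]
ee_rot: [0.09, 0.996, 0.0, -0.0]
ft_force: [-0.7, 0.4, -1.3]
finger_gap: 12.4
```

Emit:
{"fn": "servo_tool", "kwargs": {"commands": [{"translation": [0,0,0],"rotation": [0,0,0],"jaw": 1},{"translation": [0,0,0],"rotation": [0,0,0],"jaw": 1},{"translation": [0,0,0],"rotation": [0,0,0],"jaw": 1},{"translation": [0,0,0],"rotation": [0,0,0],"jaw": 1}]}}

```text
time: 9.12
ee_pos: [439.2, -208.7, 165.5]
ee_rot: [0.088, 0.996, -0.0, 0.0]
ft_force: [0.0, -0.9, -0.9]
finger_gap: 12.7
```

```bash
python3 - <<'E'
from h import *
import pickle
o=get_obs(); p=imaging.camera("wrist"); o2=get_obs(); print(o["ee_pos"],o2["ee_pos"],o["ee_rot"],"yaw",2*np.arctan2(o["ee_rot"][1],o["ee_rot"][0]),o["ft_force"],o["wrist_torque"],o["finger_gap"],o["joint_positions"])
s=imaging.camera("scene"); pickle.dump((o,p,s),open("w7.pkl","wb")); cv2.imwrite("pics/w7.png",p["image"][:,:,::-1])
c=s["image"][120:240,280:400]; cv2.imwrite("pics/s7.png",cv2.resize(c,None,fx=5,fy=5,interpolation=cv2.INTER_CUBIC)[:,:,::-1])
E
```

```text
[ 439.17594748 -208.72829662  165.53564104] [ 439.18241733 -208.88546081  165.61436169] [ 8.81976228e-02  9.96102978e-01 -7.67757620e-05  1.75134904e-04] yaw 2.964967909262794 [ 0.01383111 -0.94379725 -0.91580798] [-0.01171362 -0.01129255  0.01067958] 12.710815228476253 [-6.85222943e-01  3.09866214e-01  1.72402006e+00  7.81259826e-05
  1.10733037e+00 -2.07942944e+00]
```

View pics/w7.png

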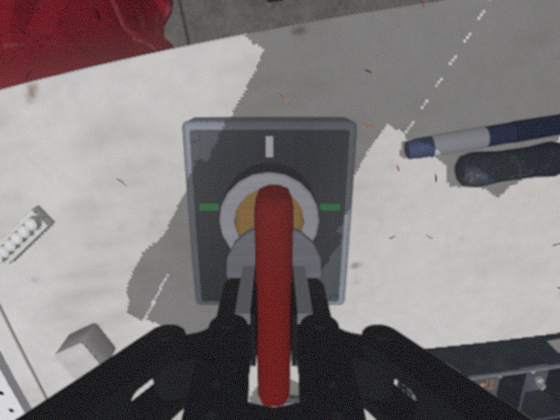

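View pics/s7.png

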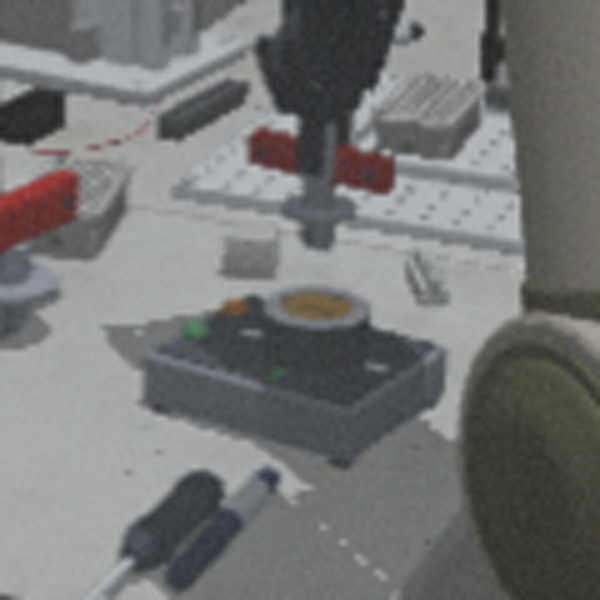

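```bash
python3 - <<'E'
from h import *
import pickle
from scipy.optimize import least_squares
o,p,s=pickle.load(open("w7.pkl","rb")); T=o["ee_pos"]; yaw=2*np.arctan2(o["ee_rot"][1],o["ee_rot"][0])
ex=np.array([np.cos(yaw),np.sin(yaw)]); ey=np.array([np.sin(yaw),-np.cos(yaw)])  # tool x, tool y (down)
print(ex,ey)
# express ring / brass / collar in tool frame by marking edges in image rows
g=cv2.GaussianBlur(cv2.cvtColor(p["image"],cv2.COLOR_RGB2GRAY),(0,0),1).astype(float)
def edge(r,c0,c1,sgn):
    d=sgn*np.gradient(g[r])[c0:c1]; k=np.argmax(d); a=d[k-1:k+2] if 0<k<len(d)-1 else None
    off=0 if a is None else .5*(a[0]-a[2])/(a[0]-2*a[1]+a[2]); return c0+k+off
def fit(z,R,pts):
    P=onz(p,pts,z,o)[:,:2]; f=lambda v:np.hypot(P[:,0]-v[0],P[:,1]-v[1])-v[2]
    q=least_squares(f,[T[0],T[1],R],loss="soft_l1").x; qf=least_squares(lambda v:f([*v,R]),q[:2],loss="soft_l1").x
    for n,c in(("free",q),("fixR",qf)): d=c[:2]-T[:2]; print(n,c.round(2),"tool",round(d@ex,2),round(d@ey,2))
pts=[[edge(r,210,240,1),r] for r in range(200,236,3)]+[[edge(r,300,330,-1),r] for r in range(200,236,3)]
print("ring");fit(70,32.5,pts)
pts=[[edge(r,218,240,1),r] for r in range(250,272,3)]+[[edge(r,305,328,-1),r] for r in range(250,272,3)]
print(np.round(pts,1).tolist()); print("collar");fit(T[2]-31.5,23,pts)
E
```

```text
[-0.98444236  0.17570784] [0.17570784 0.98444236]
ring
free [ 438.74 -209.95   31.4 ] tool 0.22 -1.28
fixR [ 441.6  -210.46] tool -2.69 -1.28
[[230.0, 250.0], [228.7, 253.0], [227.2, 256.0], [226.8, 259.0], [226.3, 262.0], [226.2, 265.0], [226.0, 268.0], [226.1, 271.0], [316.3, 250.0], [317.7, 253.0], [319.0, 256.0], [320.0, 259.0], [320.2, 262.0], [320.2, 265.0], [320.0, 268.0], [319.9, 271.0]]
collar
free [ 439.12 -207.11   22.42] tool 0.34 1.59
fixR [ 440.89 -207.41] tool -1.45 1.59
```

```bash
python3 - <<'E'
from h import *
import pickle
o,p,s=pickle.load(open("w7.pkl","rb")); T=o["ee_pos"]
R,t=pose(p,o); print("cam centre",-R.T@t,"T",T, "cx",p["cx"],p["mount"])
print(R)
for z in (70,134,173): print(z,onz(p,[[273.4,262]],z,o))
o3,p3=pickle.load(open("w3.pkl","rb")); print(p3["mount"],p3["cx"])
E
```

```text
cam centre [ 355.53719421 -192.06822637  293.68068183] T [ 439.17594748 -208.72829662  165.53564104] cx 273.36232527550453 [[ 4.31888550e-04 -9.45931578e-01 -3.24365939e-01  8.52183849e+01]
 [ 9.99999879e-01  4.84496307e-04 -8.14261165e-05  1.68925120e+00]
 [ 2.34177635e-04 -3.24365865e-01  9.45931674e-01 -1.28176144e+02]
 [ 0.00000000e+00  0.00000000e+00  0.00000000e+00  1.00000000e+00]]
[[ 1.75282744e-01  9.84518071e-01 -3.56394306e-04]
 [ 9.31191406e-01 -1.65670967e-01  3.24708633e-01]
 [ 3.19622472e-01 -5.72476916e-02 -9.45814029e-01]]
70 [[ 467.94280338 -212.13647929   70.        ]]
134 [[ 435.78106761 -206.3945074   134.        ]]
173 [[ 416.18250987 -202.89549328  173.        ]]
[[ 4.31806188e-04 -9.45939333e-01 -3.24343323e-01  8.50172317e+01]
 [ 9.99999889e-01  4.69248195e-04 -3.72265548e-05  1.84541045e+00]
 [ 1.87411581e-04 -3.24343271e-01  9.45939431e-01 -1.28175504e+02]
 [ 0.00000000e+00  0.00000000e+00  0.00000000e+00  1.00000000e+00]] 273.36232527550453
```

The reported mount shifts with pose, which means the wrist camera carries a roughly constant world offset of about (-1, +1.8) mm. So the comparison of key and hole in the same picture is the one to trust. It says the key must go about (-0.7, -2.85) mm. I'll cross-check with the scene camera.

```bash
python3 - <<'E'
from h import *
import pickle
o,p,s=pickle.load(open("w7.pkl","rb"))
for dx,dy in ((0,0),(.7,2.85)):
    u=proj(s,np.array([[440,-211.6,70],[440+dx,-211.6+dy,134],[440+dx,-211.6+dy,105]])); print(dx,dy,u.round(2), "col diff",(u[1:,0]-u[0,0]).round(2))
g=cv2.cvtColor(s["image"],cv2.COLOR_RGB2GRAY).astype(float); g=cv2.GaussianBlur(g,(0,0),.7)
for r in (160,161,162,163,165,166,167,168,180,181,182): print(r,g[r,330:360].astype(int).tolist())
E
```

```text
0 0 [[343.49 180.53]
 [344.49 160.26]
 [344.04 169.54]] col diff [1.   0.55]
0.7 2.85 [[343.49 180.53]
 [343.92 160.53]
 [343.47 169.82]] col diff [ 0.43 -0.02]
160 [132, 135, 138, 142, 144, 142, 131, 113, 103, 99, 92, 87, 87, 87, 86, 85, 88, 96, 102, 110, 130, 157, 168, 171, 175, 177, 178, 177, 174, 165]
161 [137, 132, 129, 129, 130, 126, 112, 100, 96, 96, 93, 92, 91, 90, 90, 89, 91, 95, 97, 100, 115, 146, 168, 175, 178, 179, 178, 173, 172, 172]
162 [158, 147, 139, 139, 139, 133, 115, 99, 95, 95, 95, 96, 96, 97, 97, 96, 96, 97, 97, 98, 110, 142, 163, 170, 172, 175, 172, 163, 164, 172]
163 [168, 164, 161, 161, 161, 157, 141, 123, 110, 101, 94, 93, 94, 96, 97, 95, 95, 97, 100, 101, 108, 128, 142, 147, 154, 159, 161, 160, 164, 168]
165 [162, 163, 163, 163, 162, 160, 165, 169, 162, 140, 109, 86, 82, 85, 86, 86, 101, 136, 153, 147, 138, 136, 137, 137, 138, 137, 132, 129, 131, 132]
166 [162, 162, 163, 164, 160, 152, 156, 161, 158, 135, 102, 79, 79, 84, 85, 86, 105, 148, 168, 167, 162, 161, 162, 163, 163, 158, 146, 138, 137, 138]
167 [154, 156, 157, 156, 152, 148, 156, 164, 162, 142, 108, 81, 78, 83, 84, 86, 106, 148, 168, 170, 168, 168, 171, 173, 173, 171, 166, 162, 161, 162]
168 [133, 136, 138, 137, 136, 142, 158, 167, 168, 157, 127, 95, 86, 87, 86, 92, 115, 149, 162, 162, 162, 163, 167, 170, 171, 170, 168, 168, 170, 172]
180 [72, 76, 94, 115, 122, 117, 105, 99, 99, 98, 97, 97, 97, 97, 97, 99, 98, 97, 98, 102, 111, 121, 131, 143, 159, 167, 169, 169, 169, 168]
181 [68, 69, 84, 107, 119, 120, 111, 103, 100, 97, 94, 93, 92, 92, 93, 95, 96, 97, 98, 101, 109, 117, 122, 131, 153, 165, 168, 169, 169, 169]
182 [67, 67, 77, 98, 114, 121, 118, 111, 106, 103, 100, 99, 96, 94, 92, 92, 94, 98, 101, 106, 115, 120, 120, 124, 148, 163, 166, 167, 167, 168]
```

The scene camera agrees: collar-to-ring column difference is 0.4 px, against 1.0 if aligned and 0.43 predicted for this offset. Applying the correction and lowering to just over the slot.

Emit:
{"fn": "servo_tool", "kwargs": {"commands": [{"translation": [-0.0007,-0.0028,-0.005],"rotation": [0,0,-0.003],"jaw": 1},{"translation": [0,0,-0.01],"rotation": [0,0,0],"jaw": 1},{"translation": [0,0,-0.01],"rotation": [0,0,0],"jaw": 1},{"translation": [0,0,-0.005],"rotation": [0,0,0],"jaw": 1},{"translation": [0,0,0],"rotation": [0,0,0],"jaw": 1},{"translation": [0,0,0],"rotation": [0,0,0],"jaw": 1},{"translation": [0,0,0],"rotation": [0,0,0],"jaw": 1}]}}

```text
time: 9.8
ee_pos: [438.4, -212.3, 135.4]
ee_rot: [0.09, 0.996, -0.0, 0.0]
ft_force: [0.0, -0.7, -0.8]
finger_gap: 12.4
```

```bash
python3 - <<'E'
from h import *
o=get_obs(); s=imaging.camera("scene"); p=imaging.camera("wrist"); cv2.imwrite("pics/w8.png",p["image"][:,:,::-1])
print(o["ee_pos"],"yaw",2*np.arctan2(o["ee_rot"][1],o["ee_rot"][0]),o["ft_force"],o["wrist_torque"])
c=s["image"][130:220,300:390]; cv2.imwrite("pics/s8.png",cv2.resize(c,None,fx=6,fy=6,interpolation=cv2.INTER_CUBIC)[:,:,::-1])
E
```

```text
[ 438.35677446 -212.34015356  135.43561497] yaw 2.9608242324349643 [ 0.02591025 -0.68958561 -0.80400704] [-0.01249855  0.02307346  0.00407229]
```

View pics/s8.png

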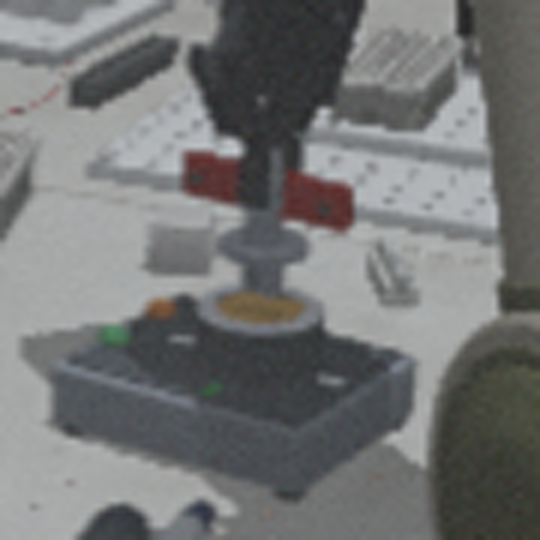

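View pics/w8.png

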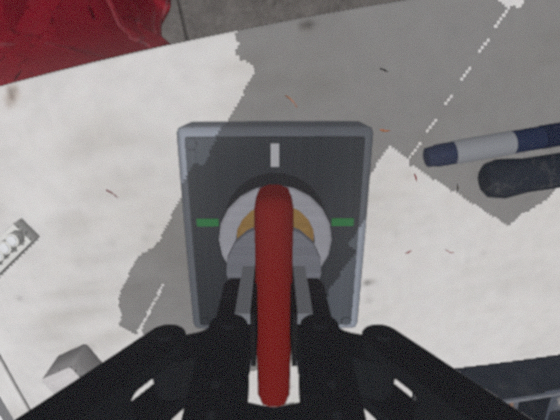

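The blade is over the brass, with ring mid-column 275 and collar 274. Lowering gently with force checks.

Emit:
{"fn": "servo_tool", "kwargs": {"commands": [{"translation": [0,0,-0.003],"rotation": [0,0,0],"jaw": 1},{"translation": [0,0,-0.003],"rotation": [0,0,0],"jaw": 1},{"translation": [0,0,-0.003],"rotation": [0,0,0],"jaw": 1},{"translation": [0,0,-0.003],"rotation": [0,0,0],"jaw": 1},{"translation": [0,0,0],"rotation": [0,0,0],"jaw": 1},{"translation": [0,0,0],"rotation": [0,0,0],"jaw": 1}]}}

```text
time: 10.4
ee_pos: [438.2, -212.2, 123.1]
ee_rot: [0.09, 0.996, 0.0, -0.0]
ft_force: [-0.2, 0.4, -1.0]
finger_gap: 12.4
```

The tip should now be about 5 mm below the brass face, with no force, so the blade has entered the slot. Continuing.

Emit:
{"fn": "servo_tool", "kwargs": {"commands": [{"translation": [0,0,-0.003],"rotation": [0,0,0],"jaw": 1},{"translation": [0,0,-0.003],"rotation": [0,0,0],"jaw": 1},{"translation": [0,0,-0.003],"rotation": [0,0,0],"jaw": 1},{"translation": [0,0,-0.002],"rotation": [0,0,0],"jaw": 1},{"translation": [0,0,0],"rotation": [0,0,0],"jaw": 1},{"translation": [0,0,0],"rotation": [0,0,0],"jaw": 1}]}}

```text
time: 10.9
ee_pos: [438.2, -212.2, 112.2]
ee_rot: [0.09, 0.996, 0.0, -0.0]
ft_force: [0.2, -0.1, -0.8]
finger_gap: 12.8
```

```bash
python3 - <<'E'
from h import *
o=get_obs(); print(o["ee_pos"],"yaw",2*np.arctan2(o["ee_rot"][1],o["ee_rot"][0]),o["ft_force"],o["wrist_torque"])
E
```

```text
[ 438.18938645 -212.22839597  112.15949439] yaw 2.9607580868602694 [ 0.19796966 -0.08508113 -0.75861984] [ 0.00704779 -0.01152631  0.0034267 ]
```

Emit:
{"fn": "servo_tool", "kwargs": {"commands": [{"translation": [0,0,-0.002],"rotation": [0,0,0],"jaw": 1},{"translation": [0,0,-0.002],"rotation": [0,0,0],"jaw": 1},{"translation": [0,0,-0.001],"rotation": [0,0,0],"jaw": 1},{"translation": [0,0,0],"rotation": [0,0,0],"jaw": 1},{"translation": [0,0,0],"rotation": [0,0,0],"jaw": 1}]}}

```text
time: 11.32
ee_pos: [438.2, -212.2, 107.2]
ee_rot: [0.09, 0.996, 0.0, -0.0]
ft_force: [-0.0, 0.3, -1.0]
finger_gap: 12.4
```

Emit:
{"fn": "servo_tool", "kwargs": {"commands": [{"translation": [0,0,-0.001],"rotation": [0,0,0],"jaw": 1},{"translation": [0,0,0],"rotation": [0,0,0],"jaw": 1},{"translation": [0,0,0],"rotation": [0,0,0],"jaw": 1}]}}

```text
time: 11.57
ee_pos: [438.2, -212.2, 106.3]
ee_rot: [0.09, 0.996, -0.0, -0.0]
ft_force: [-1.0, 0.4, -1.0]
finger_gap: 12.4
```

Emit:
{"fn": "servo_tool", "kwargs": {"commands": [{"translation": [0,0,-0.001],"rotation": [0,0,0],"jaw": 1},{"translation": [0,0,0],"rotation": [0,0,0],"jaw": 1},{"translation": [0,0,0],"rotation": [0,0,0],"jaw": 1}]}}

```text
time: 11.82
ee_pos: [438.2, -212.2, 105.3]
ee_rot: [0.09, 0.996, 0.0, -0.0]
ft_force: [0.6, -0.3, -1.1]
finger_gap: 12.6
```

Emit:
{"fn": "servo_tool", "kwargs": {"commands": [{"translation": [0,0,-0.001],"rotation": [0,0,0],"jaw": 1},{"translation": [0,0,0],"rotation": [0,0,0],"jaw": 1},{"translation": [0,0,0],"rotation": [0,0,0],"jaw": 1}]}}

```text
time: 12.07
ee_pos: [438.3, -212.3, 104.5]
ee_rot: [0.09, 0.996, -0.0, 0.0]
ft_force: [0.1, 0.4, 2.4]
finger_gap: 12.4
```

```bash
python3 - <<'E'
from h import *
o=get_obs(); s=imaging.camera("scene"); 
print(o["ee_pos"],"yaw",2*np.arctan2(o["ee_rot"][1],o["ee_rot"][0]),o["ft_force"],o["wrist_torque"])
c=s["image"][130:220,300:390]; cv2.imwrite("pics/s9.png",cv2.resize(c,None,fx=6,fy=6,interpolation=cv2.INTER_CUBIC)[:,:,::-1])
E
```

```text
[ 438.33947615 -212.33401332  104.50581897] yaw 2.9607870527425364 [0.08133781 0.43240645 2.37070052] [ 0.01493237  0.09383833 -0.00639475]
```

View pics/s9.png

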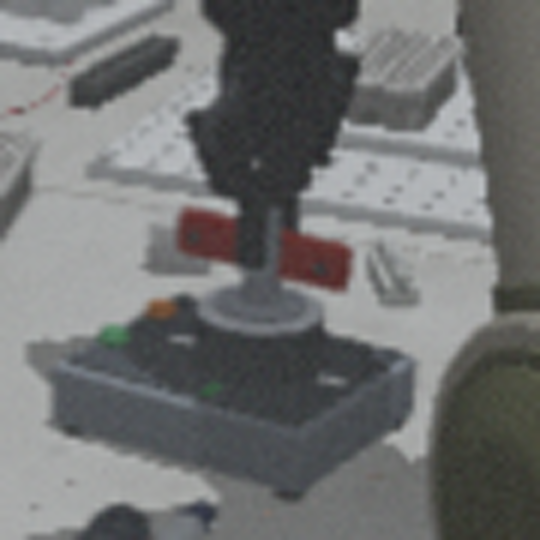

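The collar is seated on the bezel: contact at TCP z=104.5 with about 3 N, and the picture shows it flush. I'll press lightly once, then turn clockwise.

Emit:
{"fn": "servo_tool", "kwargs": {"commands": [{"translation": [0,0,-0.0005],"rotation": [0,0,0],"jaw": 1},{"translation": [0,0,0],"rotation": [0,0,0],"jaw": 1},{"translation": [0,0,0],"rotation": [0,0,-0.04],"jaw": 1},{"translation": [0.0001,0,0],"rotation": [0,0,-0.08],"jaw": 1},{"translation": [0.0001,0,0],"rotation": [0,0,-0.08],"jaw": 1},{"translation": [0.0001,0,0],"rotation": [0,0,-0.08],"jaw": 1},{"translation": [0,0,0],"rotation": [0,0,0],"jaw": 1}]}}

```text
time: 12.7
ee_pos: [438.9, -211.9, 104.4]
ee_rot: [0.23, 0.973, 0.0, 0.0]
ft_force: [-1.3, 4.1, 8.4]
finger_gap: 12.5
```

```bash
python3 - <<'E'
from h import *
o=get_obs(); print(o["ee_pos"],"yaw",2*np.arctan2(o["ee_rot"][1],o["ee_rot"][0]),o["ft_force"],o["wrist_torque"],o["finger_gap"])
E
```

```text
[ 438.86316082 -211.91783565  104.44444117] yaw 2.676565311273407 [-1.3271952   4.10397843  8.44339038] [ 0.71349744  0.12881063 -0.04115308] 12.464166183871642
```

Emit:
{"fn": "servo_tool", "kwargs": {"commands": [{"translation": [0.0001,0.0001,0.0002],"rotation": [0,0,-0.08],"jaw": 1},{"translation": [0.0001,0.0001,0],"rotation": [0,0,-0.08],"jaw": 1},{"translation": [0.0001,0.0001,0],"rotation": [0,0,-0.08],"jaw": 1},{"translation": [0.0001,0.0001,0],"rotation": [0,0,-0.08],"jaw": 1},{"translation": [0.0001,0.0001,0],"rotation": [0,0,-0.08],"jaw": 1},{"translation": [0,0.0001,0],"rotation": [0,0,-0.08],"jaw": 1},{"translation": [0,0,0],"rotation": [0,0,-0.08],"jaw": 1},{"translation": [0,0,0],"rotation": [0,0,0],"jaw": 1}]}}

```text
time: 13.37
ee_pos: [439.7, -211.0, 104.5]
ee_rot: [0.49, 0.871, 0.001, 0.001]
ft_force: [2.4, 6.2, 5.8]
finger_gap: 12.5
```

```bash
python3 - <<'E'
from h import *
o=get_obs(); p=imaging.camera("wrist"); cv2.imwrite("pics/w10.png",p["image"][:,:,::-1]); print(o["ee_pos"],"yaw",2*np.arctan2(o["ee_rot"][1],o["ee_rot"][0]),o["ft_force"],o["wrist_torque"],o["finger_gap"])
E
```

```text
[ 439.71482916 -211.02066033  104.49370039] yaw 2.1164355562563344 [2.41829291 6.18317351 5.822077  ] [ 1.05271083 -0.43990447  0.05243204] 12.482343354803353
```

View pics/w10.png

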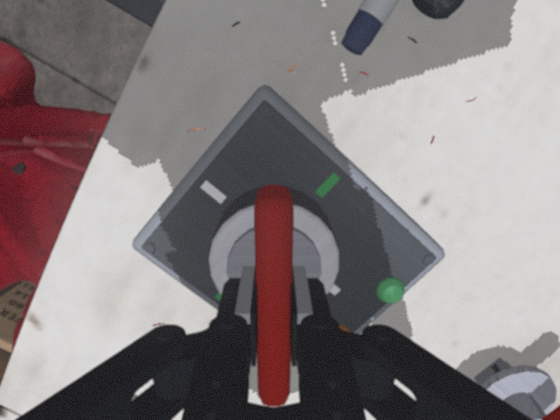

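Turned 0.84 rad; the bar is swinging toward the green marks and forces are low. Continuing.

Emit:
{"fn": "servo_tool", "kwargs": {"commands": [{"translation": [0.0001,0.0003,0],"rotation": [0,0,-0.09],"jaw": 1},{"translation": [0,0.0003,0],"rotation": [0,0,-0.09],"jaw": 1},{"translation": [0,0.0003,0],"rotation": [0,0,-0.09],"jaw": 1},{"translation": [0,0.0002,0],"rotation": [0,0,-0.09],"jaw": 1},{"translation": [0,0,0],"rotation": [0,0,-0.09],"jaw": 1},{"translation": [0,0,0],"rotation": [0,0,-0.09],"jaw": 1},{"translation": [0,0,0],"rotation": [0,0,-0.09],"jaw": 1},{"translation": [0,0,0],"rotation": [0,0,-0.09],"jaw": 1}]}}

```text
time: 14.08
ee_pos: [440.5, -210.7, 104.6]
ee_rot: [0.766, 0.643, 0.001, 0.002]
ft_force: [6.6, 2.0, 0.9]
finger_gap: 12.7
```

Emit:
{"fn": "servo_tool", "kwargs": {"commands": [{"translation": [0,0,0],"rotation": [0,0,-0.04],"jaw": 1},{"translation": [0,0,0],"rotation": [0,0,0],"jaw": 1}]}}

```text
time: 14.25
ee_pos: [440.5, -210.7, 104.6]
ee_rot: [0.778, 0.628, 0.001, 0.002]
ft_force: [5.2, 2.3, 2.0]
finger_gap: 12.6
```

```bash
python3 - <<'E'
from h import *
o=get_obs(); print(o["ee_pos"],"yaw",2*np.arctan2(o["ee_rot"][1],o["ee_rot"][0]),o["ft_force"],o["wrist_torque"],o["finger_gap"])
E
```

```text
[ 440.50720528 -210.70538522  104.55854412] yaw 1.3580932318534646 [5.21679829 2.27962965 2.01082735] [ 0.39470305 -1.21720531 -0.04102747] 12.566552517457943
```

Emit:
{"fn": "servo_tool", "kwargs": {"commands": [{"translation": [0,0,-0.0003],"rotation": [0,0,-0.03],"jaw": 1},{"translation": [0,0,0],"rotation": [0,0,-0.03],"jaw": 1},{"translation": [0,0,0],"rotation": [0,0,0],"jaw": 1},{"translation": [0,0,0],"rotation": [0,0,0],"jaw": 1}]}}

```text
time: 14.58
ee_pos: [440.6, -210.7, 104.5]
ee_rot: [0.796, 0.605, 0.001, 0.002]
ft_force: [6.4, 2.3, 4.7]
finger_gap: 12.5
```

```bash
python3 - <<'E'
from h import *
o=get_obs(); print(o["ee_pos"],"yaw",2*np.arctan2(o["ee_rot"][1],o["ee_rot"][0]),o["ft_force"],o["wrist_torque"],o["finger_gap"])
E
```

```text
[ 440.58232306 -210.73981717  104.51812659] yaw 1.3002865291565924 [6.39899525 2.25439291 4.74686767] [ 0.52563617 -1.12613044 -0.01221967] 12.491312633469631
```

Emit:
{"fn": "servo_tool", "kwargs": {"commands": [{"translation": [0,0,0],"rotation": [0,0,-0.03],"jaw": 1},{"translation": [0,0,0],"rotation": [0,0,-0.02],"jaw": 1},{"translation": [0,0,0],"rotation": [0,0,0],"jaw": 1},{"translation": [0,0,0],"rotation": [0,0,0],"jaw": 1}]}}

```text
time: 14.92
ee_pos: [440.6, -210.8, 104.5]
ee_rot: [0.811, 0.585, 0.001, 0.002]
ft_force: [7.4, 2.7, 4.3]
finger_gap: 12.6
```

```bash
python3 - <<'E'
from h import *
o=get_obs(); print(o["ee_pos"],"yaw",2*np.arctan2(o["ee_rot"][1],o["ee_rot"][0]),o["ft_force"],o["wrist_torque"],o["finger_gap"])
E
```

```text
[ 440.64710604 -210.75860197  104.52119596] yaw 1.250336418220949 [7.43298271 2.65405504 4.32691191] [ 0.4761444  -1.17829372  0.01197846] 12.6220781330753
```

Emit:
{"fn": "servo_tool", "kwargs": {"commands": [{"translation": [0,0,0],"rotation": [0,0,-0.03],"jaw": 1},{"translation": [0,0,0],"rotation": [0,0,0],"jaw": 1},{"translation": [0,0,0],"rotation": [0,0,0],"jaw": 1}]}}

```text
time: 15.17
ee_pos: [440.7, -210.8, 104.5]
ee_rot: [0.819, 0.573, 0.001, 0.002]
ft_force: [7.2, 2.1, 3.1]
finger_gap: 12.5
```

```bash
python3 - <<'E'
from h import *
o=get_obs(); p=imaging.camera("wrist"); cv2.imwrite("pics/w11.png",p["image"][:,:,::-1]);print(o["ee_pos"],"yaw",2*np.arctan2(o["ee_rot"][1],o["ee_rot"][0]),o["ft_force"],o["wrist_torque"],o["finger_gap"],o["effort"])
E
```

```text
[ 440.70562459 -210.81365952  104.54458021] yaw 1.2205305270862108 [7.20149575 2.10284793 3.08251568] [ 0.43643922 -1.2222019   0.06922269] 12.494557236908694 [ -2.54050948 -37.85773158 -17.87634194  -1.2374882    0.95587716
   0.18635612]
```

View pics/w11.png

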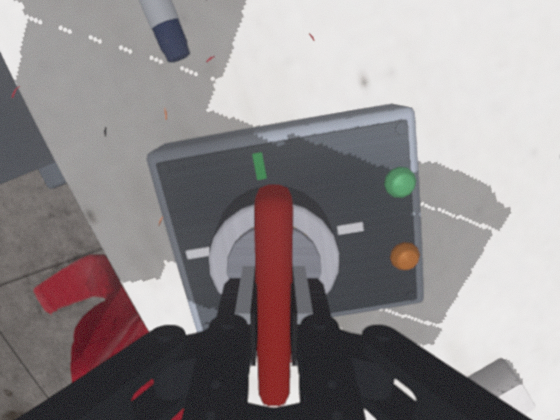

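The bar has followed the jaws and is slightly past the green mark (at [165,260]), as expected with the lead. Another small step to feel the stop.

Emit:
{"fn": "servo_tool", "kwargs": {"commands": [{"translation": [-0.0002,0,0],"rotation": [0,0,-0.03],"jaw": 1},{"translation": [0,0,0],"rotation": [0,0,0],"jaw": 1},{"translation": [0,0,0],"rotation": [0,0,0],"jaw": 1}]}}

```text
time: 15.47
ee_pos: [440.7, -210.8, 104.6]
ee_rot: [0.828, 0.561, 0.001, 0.002]
ft_force: [7.9, 2.6, 2.8]
finger_gap: 12.3
```

```bash
python3 - <<'E'
from h import *
o=get_obs(); print(o["ee_pos"],"yaw",2*np.arctan2(o["ee_rot"][1],o["ee_rot"][0]),o["ft_force"],o["wrist_torque"],o["effort"])
E
```

```text
[ 440.68654937 -210.82508491  104.56966848] yaw 1.191242475241312 [7.89725986 2.55872728 2.75905042] [ 0.45265909 -1.45912505  0.41131141] [ -3.11228827 -38.08773279 -17.60426402  -1.24271605   1.2014953
   0.4794424 ]
```

Emit:
{"fn": "servo_tool", "kwargs": {"commands": [{"translation": [-0.0002,0,0],"rotation": [0,0,-0.03],"jaw": 1},{"translation": [0,0,0],"rotation": [0,0,0],"jaw": 1},{"translation": [0,0,0],"rotation": [0,0,0],"jaw": 1}]}}

```text
time: 15.72
ee_pos: [440.6, -210.9, 104.6]
ee_rot: [0.836, 0.549, 0.002, 0.002]
ft_force: [9.2, 2.3, 2.3]
finger_gap: 12.3
```

```bash
python3 - <<'E'
from h import *
o=get_obs(); print(o["ee_pos"],"yaw",2*np.arctan2(o["ee_rot"][1],o["ee_rot"][0]),o["ft_force"],o["wrist_torque"],o["effort"])
p=imaging.camera("wrist"); cv2.imwrite("pics/w12.png",p["image"][:,:,::-1])
E
```

```text
[ 440.62169438 -210.86616548  104.5878919 ] yaw 1.161876806496108 [9.18551642 2.32574414 2.32953428] [ 0.4827685  -1.65495563  0.78682891] [ -3.71409193 -38.28959227 -17.35257268  -1.21196005   1.42537259
   0.81273476]
```

View pics/w12.png

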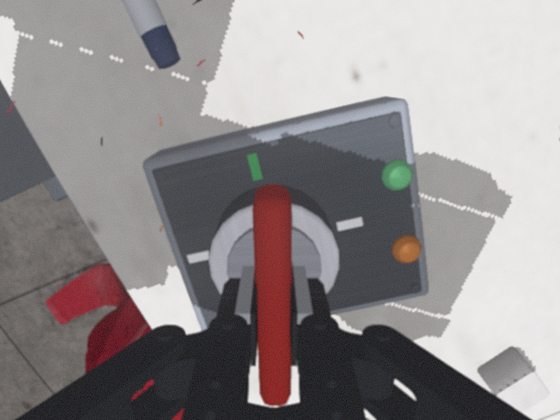

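The stop is reached: torque climbs 0.07, 0.41, 0.79 N m over two 0.03 rad steps. I'll turn back within the play (about 0.2 rad of bar) so the handle lines up with the green marks without dragging the cylinder.

Emit:
{"fn": "servo_tool", "kwargs": {"commands": [{"translation": [-0.0002,0,0],"rotation": [0,0,0.06],"jaw": 1},{"translation": [-0.0002,0,0],"rotation": [0,0,0.06],"jaw": 1},{"translation": [0,0,0],"rotation": [0,0,0.05],"jaw": 1},{"translation": [0,0,0],"rotation": [0,0,0.03],"jaw": 1},{"translation": [0,0,0],"rotation": [0,0,0],"jaw": 1},{"translation": [0,0,0],"rotation": [0,0,0],"jaw": 1}]}}

```text
time: 16.27
ee_pos: [439.4, -210.7, 104.5]
ee_rot: [0.777, 0.629, 0.001, 0.001]
ft_force: [4.4, 3.2, 6.3]
finger_gap: 12.5
```

```bash
python3 - <<'E'
from h import *
import pickle
o=get_obs(); print(o["ee_pos"],"yaw",2*np.arctan2(o["ee_rot"][1],o["ee_rot"][0]),o["ft_force"],o["wrist_torque"])
p=imaging.camera("wrist"); cv2.imwrite("pics/w13.png",p["image"][:,:,::-1]); pickle.dump((o,p),open("w13.pkl","wb"))
hsv=cv2.cvtColor(p["image"],cv2.COLOR_RGB2HSV); gm=((hsv[...,0]>45)&(hsv[...,0]<80)&(hsv[...,1]>90)).astype(np.uint8)
n,l,st,ce=cv2.connectedComponentsWithStats(gm)
for i in range(1,n):
    if st[i,4]>20: print(st[i],ce[i],onz(p,ce[i],40,o))
m=redmask(p["image"])
for r in (200,220,240,260,300,340,380):
    x=np.nonzero(m[r,230:320])[0]+230
    if len(x): print(r,x.min(),x.max(),onz(p,[[(x.min()+x.max())/2,r]],113.5,o).round(1))
E
```

```text
[ 439.38620527 -210.65791781  104.49750456] yaw 1.3608663821517775 [4.43689386 3.23503384 6.34660884] [ 0.43128498 -0.64369542  0.05957991]
[268 152  11  26 242] [273.         164.54958678] [[ 446.88330491 -167.89368689   40.        ]]
[393 186  30  28 621] [407.49114332 199.62801932] [[ 514.36214443 -201.84406639   40.        ]]
200 257 290 [[ 447.8 -163.9  113.5]]
220 256 291 [[ 446.3 -170.9  113.5]]
240 256 291 [[ 444.8 -178.1  113.5]]
260 256 290 [[ 443.  -185.6  113.5]]
300 257 290 [[ 439.8 -201.6  113.5]]
340 258 290 [[ 436.2 -219.3  113.5]]
380 259 287 [[ 431.7 -238.8  113.5]]
```

View pics/w13.png

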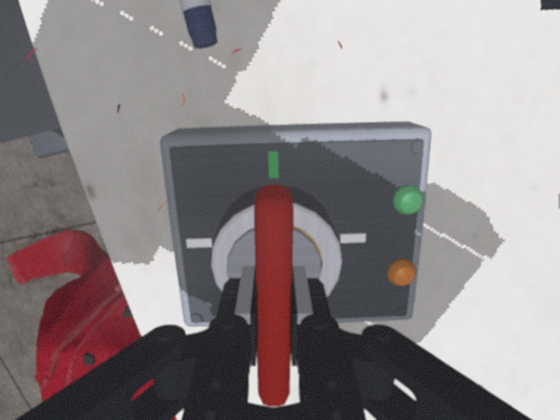

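The bar now points at the green mark (bar 1.36 rad against 1.39). The collar sits a bit off-centre, with a brass crescent at [240,312], and a side force of (4.4, 3.2) N remains. I'll relax that before letting go.

Emit:
{"fn": "servo_tool", "kwargs": {"commands": [{"translation": [0.0006,0.0005,0],"rotation": [0,0,0.01],"jaw": 1},{"translation": [0.0006,0.0004,0],"rotation": [0,0,0],"jaw": 1},{"translation": [0,0,0],"rotation": [0,0,0],"jaw": 1},{"translation": [0,0,0],"rotation": [0,0,0],"jaw": 1}]}}

```text
time: 16.65
ee_pos: [439.8, -210.4, 104.5]
ee_rot: [0.774, 0.633, -0.0, 0.001]
ft_force: [-3.3, -2.1, 7.7]
finger_gap: 11.9
```

```bash
python3 - <<'E'
from h import *
o=get_obs(); print(o["ee_pos"],"yaw",2*np.arctan2(o["ee_rot"][1],o["ee_rot"][0]),o["ft_force"],o["wrist_torque"])
p=imaging.camera("wrist"); cv2.imwrite("pics/w14.png",cv2.resize(p["image"][130:330,160:440],None,fx=2.5,fy=2.5)[:,:,::-1])
E
```

```text
[ 439.76984377 -210.35339669  104.45614059] yaw 1.371105221689742 [-3.26053822 -2.12444576  7.72931402] [-0.32563688  0.53024906  0.00565303]
```

View pics/w14.png

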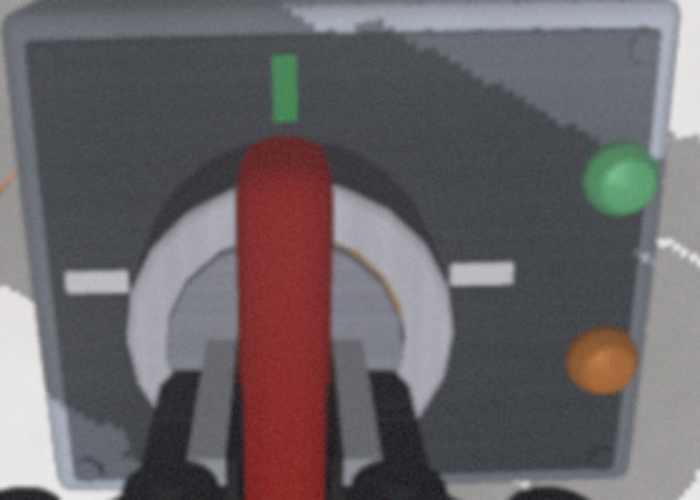

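Emit:
{"fn": "servo_tool", "kwargs": {"commands": [{"translation": [0.0007,0.0001,0.0003],"rotation": [0,0,0.01],"jaw": 1},{"translation": [0,0,0],"rotation": [0,0,0],"jaw": 1},{"translation": [-0.0003,-0.0002,0],"rotation": [0,0,0],"jaw": 1},{"translation": [0,0,0],"rotation": [0,0,0],"jaw": 1},{"translation": [0,0,0],"rotation": [0,0,0],"jaw": 1}]}}

```text
time: 17.12
ee_pos: [440.3, -210.1, 104.5]
ee_rot: [0.771, 0.637, 0.0, 0.001]
ft_force: [-0.9, -1.0, 5.1]
finger_gap: 12.4
```

```bash
python3 - <<'E'
from h import *
o=get_obs(); print(o["ee_pos"],"yaw",2*np.arctan2(o["ee_rot"][1],o["ee_rot"][0]),o["ft_force"],o["wrist_torque"])
p=imaging.camera("wrist"); cv2.imwrite("pics/w15.png",cv2.resize(p["image"][130:330,160:440],None,fx=2.5,fy=2.5)[:,:,::-1])
E
```

```text
[ 440.27574195 -210.10244976  104.46524731] yaw 1.3809145053342216 [-0.88450789 -0.96011679  5.0548455 ] [-0.10983025  0.23564055  0.02369282]
```

View pics/w15.png

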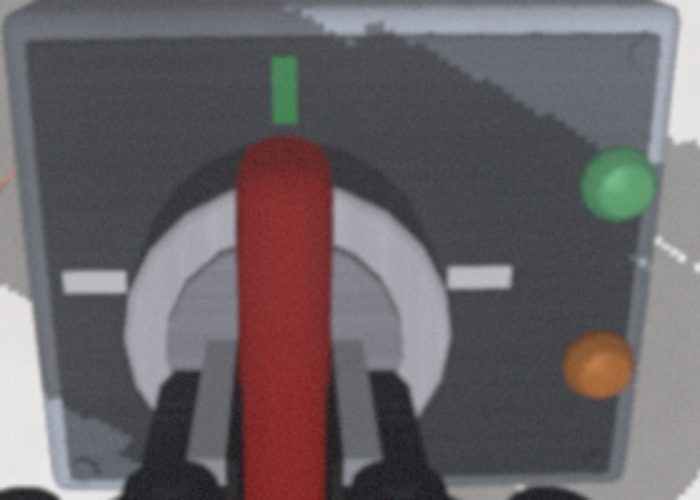

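The collar is centred, forces are small, and the bar is on the green mark. Letting go.

Emit:
{"fn": "servo_tool", "kwargs": {"commands": [{"translation": [0,0,0],"rotation": [0,0,0],"jaw": 0.5},{"translation": [0,0,0],"rotation": [0,0,0],"jaw": 0},{"translation": [0,0,0],"rotation": [0,0,0],"jaw": -0.6},{"translation": [0,0,0],"rotation": [0,0,0],"jaw": -1},{"translation": [0,0,0],"rotation": [0,0,0],"jaw": -1},{"translation": [0,0,0],"rotation": [0,0,0],"jaw": -1},{"translation": [0,0,0],"rotation": [0,0,0],"jaw": -1}]}}

```text
time: 17.75
ee_pos: [439.9, -209.7, 103.9]
ee_rot: [0.771, 0.637, 0.0, -0.0]
ft_force: [-0.9, -0.8, -0.1]
finger_gap: 85.4
```

Emit:
{"fn": "servo_tool", "kwargs": {"commands": [{"translation": [0,0,0.01],"rotation": [0,0,0],"jaw": -1},{"translation": [0,0,0.02],"rotation": [0,0,0],"jaw": -1},{"translation": [0,0,0.03],"rotation": [0,0,0],"jaw": -1},{"translation": [0,0,0.04],"rotation": [0,0,0],"jaw": -1},{"translation": [0,0,0.04],"rotation": [0,0,0],"jaw": -1},{"translation": [0,0,0.02],"rotation": [0,0,0],"jaw": -1},{"translation": [0,0,0],"rotation": [0,0,0],"jaw": -1},{"translation": [0,0,0],"rotation": [0,0,0],"jaw": -1}]}}

```text
time: 18.42
ee_pos: [440.0, -209.8, 265.1]
ee_rot: [0.771, 0.637, 0.0, 0.001]
ft_force: [-0.2, -0.1, -0.4]
finger_gap: 85.3
```

```bash
python3 - <<'E'
from h import *
import pickle
o=get_obs(); print(o["time"],o["ee_pos"],"yaw",2*np.arctan2(o["ee_rot"][1],o["ee_rot"][0]),o["ft_force"],o["finger_gap"])
p=imaging.camera("wrist"); s=imaging.camera("scene"); t=imaging.camera("top"); pickle.dump((o,p),open("w16.pkl","wb"))
cv2.imwrite("pics/w16.png",p["image"][:,:,::-1]); cv2.imwrite("pics/t16.png",t["image"][:,:,::-1])
c=s["image"][130:250,260:400]; cv2.imwrite("pics/s16.png",cv2.resize(c,None,fx=5,fy=5,interpolation=cv2.INTER_CUBIC)[:,:,::-1])
m=redmask(p["image"]); n,l,st,ce=cv2.connectedComponentsWithStats(m.astype(np.uint8))
i=min((k for k in range(1,n) if st[k,4]>200),key=lambda k:np.hypot(*(ce[k]-[275,190])))
ys,xs=np.nonzero(l==i); P=onz(p,np.c_[xs,ys],114,o)[:,:2].astype(np.float32); q=P-P.mean(0); v=np.linalg.svd(q,full_matrices=False)[2][0]
print(P.mean(0),cv2.minAreaRect(P),"bar ang",np.arctan2(v[1],v[0]))
E
```

```text
18.4167 [ 440.02667071 -209.80037109  265.12522412] yaw 1.380825443447754 [-0.20721406 -0.12109597 -0.39371799] 85.2701798059608
[ 441.76044 -193.76326] ((440.9156494140625, -198.82080078125), (72.79839324951172, 11.426605224609375), 78.79537200927734) bar ang -1.7519426
```

View pics/w16.png

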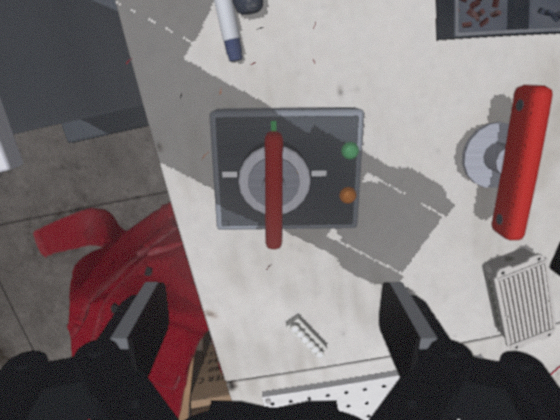

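View pics/s16.png

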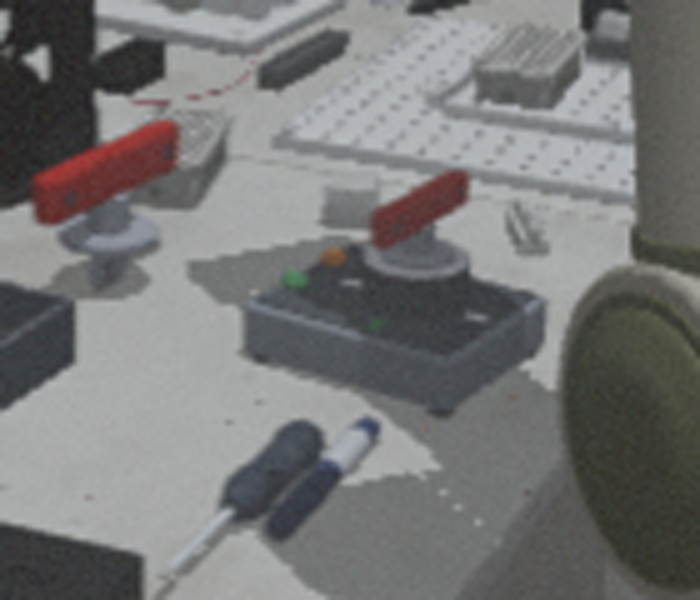

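View pics/t16.png

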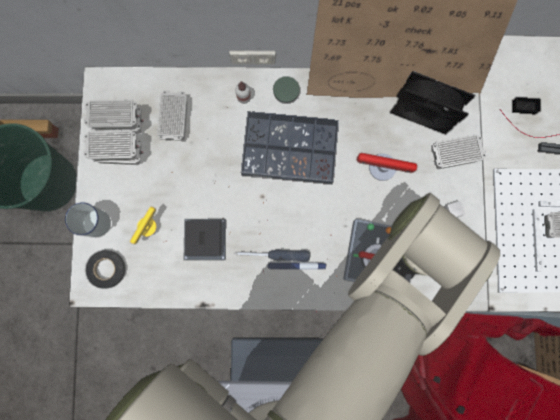

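```bash
python3 - <<'E'
from h import *
print(order.job_done()); print(get_obs()["time"])
E
```

```text
the job is handed in; nothing more can be done
None
the job is handed in; nothing more can be done
```

The key is fully home in the switch, turned to on and let go of, and I handed the job in at about 18.5 s of the 64 s.

**What I did:** I took the smaller red key from the black block, leaving the yellow one and the larger red one alone. It went into the switch while off, with the collar seating on the bezel at a few newtons. I turned it clockwise until the torque climbed to about 0.8 N m, which I took as the stop. Then I turned back about 0.2 rad, within the blade's play, to line the handle up with the green marks.

**Last checks:**
- **Handle:** the bar reads 1.39 rad, against 1.391 for the green marks.
- **Seating:** the scene picture shows the key upright with its collar flush on the bezel.
- **Robot:** the gripper is open and about 160 mm above the key, with no force on it.
- **Screwdriver and marker:** they look unmoved in the top view, at about [257,288] and [265,296].

**What failed or disagreed:**
- An early fit of the bar's outline was wrong, so I dropped it and used the collar instead.
- The wrist camera was off by about 2 mm in the world frame. I corrected for it by comparing key and hole in the same picture, and the scene camera agreed.
- The jaws pushed the key about 3 mm sideways in the park slot when they closed on it, without harm.
- The cylinder's own angle can't be seen under the collar. That it is fully on rests on having felt the stop.

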